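Prop open the stock chest

ROBOT

A 7-joint arm with a two-finger parallel gripper is mounted at the origin on the work surface. World frame = base frame: x ahead of the robot, y to its left, z up, the work surface at z = 0. Lengths are in m, angles in rad, forces in N, time in s.
With the tool pointing down it reaches from about 0.4 to 0.85 m from the base axis. Payload 10.4 kg.
Tool frame: the origin (TCP) lies at the very end of the fingers, on their centre line; the grasp point (between the pads) lies 19 mm behind it (manip.tcp_to_grasp is the distance from the TCP to the grasp point, in m); x points along the fingers, y is the direction in which the jaws open and shut, and the axes are right-handed (so a half turn about x gives the same grasp; the last joint's range is limited). The gripper opens to 85 mm and grips with 20 to 120 N. Pads are 22 mm wide; open, the fingers measure 114 mm over their backs; the gripper's body (76 mm by 85 mm) begins 54 mm behind the grasp point. The pads swing forward as they close: fully open they stand 13 mm farther back than shut.
Start: joints at [-1.177, 0.332, -0.065, 1.46, 0.022, 1.35, -0.088], TCP at [0.253, 0.572, 0.206] pointing down, gripper open.
Joint ranges: [-2.6, 2.6], [-0.5, 2.12], [-1.47, 1.34], [0.16, 2.42], [-1.27, 4.41], [0.06, 2.06], [-2.6, 2.6]. Speed limits (rad/s): [2.22, 2.22, 2.79, 2.79, 3.14, 3.14, 3.14].

INTERFACE

Orientations are given as a unit quaternion [x, y, z, w].
In Python, from workcell import manip, cams, hand_in gives the robot as it stands.
- The arm moves only by the shell command python3 -m handwheel 'ROWS' [FORCE]. ROWS is text: rows parted by semicolons, each of 7 numbers parted by spaces: the shift along the tool's x, y, z in mm, then the turn, a rotation vector about the tool's x, y, z in rad, then the finger opening in mm, from 0 to 85.4. A call has 1 to 8 rows; each row shifts and turns the commanded pose from where the row before left it, along the tool's axes as they then stand; what a row does not reach is not made up. A row lasts 1/10 s, in which the tool goes at most 50 mm and 8.59 degrees, less where a joint would pass 70% of its speed; a pose out of reach is approached as far as the arm can. A call with a gripper value outside its range is refused whole. The fingers move at their own pace and stop on an object; FORCE is the grip in N (left out, the last holds). Time passes only in rows, so rows that do not move let the fingers close. It gives the time, the measured TCP pose, the force and the opening at its end, in the units of the state.
- manip.get_obs(): the state, without advancing time (a new reading comes with each control period).
- cams.camera(name): name is "scene" or "top"; returns a dict with "color" (420x560x3 uint8, blue, green, red), "depth" (420x560 float32, m along the optical axis (not along the pixel's ray), 0 where there is no reading), "camera_matrix" (3x3 intrinsics, pixels), "origin" and "attitude" of the camera in the world. Camera axes: x right, y down, z forward; pixel columns grow to the right and rows downward; lengths in m; the calibration is good to about 2 mm. A picture is of the moment at which its call begins.
- hand_in(): hands the job in, once; it reports no verdict.
Trained networks look in the newest picture that a camera, given by its name, has taken for a name from the list of things; names that differ only in an ending like _2 or _b are one class to them, and where a whole thing is asked for, a point or a joint stands for the part that bears it (a point fixed in the world has none). Each returns a list of dicts, best first, with "conf" (0 to 1); they miss things now and then, are a little off and sometimes report something else, mostly with a low value. They report only what shows in the picture. A call takes as long as a camera call.
- cams.recognise(camera, thing): "box" ([left, top, width, height] in pixels, round what is visible of it).
- cams.outline_of(camera, thing): "region" (420x560 bool, what is visible of it) and "box" ([left, top, width, height] in pixels, round what is visible of it).
The state is a dict: "clock": time; "joint_pos": joint angles; "joint_velocities": joint speeds; "tau": joint torques, N m; "position": TCP position; "ee_rot": TCP orientation; "ft_force": force on the tool from outside, world axes, zero at the start; "torque": the same for the moment, N m; "grip_width": opening from 0.0 (shut) to 1.0 (fully open).
Only numpy, scipy, OpenCV 4.12 (cv2) and the standard library are available. Lean on these libraries where they do the work, as an engineer would, in place of code of your own. Each camera call takes 0.05 s, during which the arm holds its last target.

TASK

Lift the lid of the grey stock chest by its bar handle until it stands up by itself, swing the orange-tipped prop rod up under it, then lower the lid gently by the handle, without letting it drop or forcing it, until the rod's tip sits fully home in the yellow-framed holding hole and carries the lid. Leave the lid resting on the rod and the jars and other things undisturbed.

Things in the scene. Friction and masses are not known exactly. Their poses are not given: they have to be found in the camera images.
- chest: grey open-topped stock chest, fixed, 210 mm deep (its x), 260 mm wide (its y), 90 mm tall, walls 6 mm; origin at the centre of its underside. Its +x points to the hinge side, its -y to the rod side; the lid overhangs the rod side to 164 mm from the middle. Yaw is about a quarter turn, give or take 15 degrees
- chest_hinge (a point): middle of the lid's hinge axis: 105 mm along the chest's +x and 90 mm above the table; the axis runs along the chest's y
- lid (a joint): angle of the flat blue lid (rad): 0 shut, 1.38 fully open at its stop. 210 mm from hinge to front edge, 20 mm thick, about 0.7 kg. Stiff hinge (friction about 0.3 N m): left at 1.25 or more it stays up by itself, lower down it falls shut. With the rod in the hole it stands somewhere from 0.48 to 0.8, depending on the rod's length: to be found by feel (the lid stops)
- lid_handle (a point): centre of the round steel bar handle, 11 mm thick, 120 mm long along the chest's y, on the lid's front edge: 245 mm from the hinge axis, 10.5 mm above it with the lid shut; 29 mm clear between bar and lid or chest. It circles about the hinge axis with the lid (height 100 mm shut, about 330 mm at 1.3 rad). The bar can turn between the fingers
- hole (a point): mouth of the holding hole in the lid's underside (yellow frame there and on the lid's top): 18 mm along the lid, 22 mm across, 14 mm deep; 150 mm from the hinge axis, 143 mm to the chest's -y, in the rod's swing plane. It moves with the lid. On both sides of it the underside is a smooth flat white strip along which the rod's tip rolls
- hole_pad: the black rubber pad that closes the hole, 18 x 22 x 4 mm, on which the rod's tip bears when it is fully home; origin at the middle of its lower face, 14 mm in from the hole's mouth, moving with the lid. It is springy (8 N per mm, gives up to 3 mm). A light spring catch in the mouth gives a small bump before the tip is home. About 5 to 8 N pressed down on the handle once the lid has stopped seats it; some 15 N is forcing
- rod_angle (a joint): angle of the prop rod (rad): 0 level, tip to the chest's front (-x); pi/2 upright; more leans back to the hinge; range -0.25 to 2.15, start -0.2 to -0.02. Friction (0.06 N m) keeps it where left; in the hole 1.4 to 1.7. Left at 1.75 to 2.0, the tip meets the strip of the coming-down lid and is pushed forwards into the hole; left too far forwards it is pushed away and the lid falls past
- rod_pivot (a point): pivot of the prop rod on the chest's rod side: 10 mm along the chest's -x, 143 mm to its -y, 72 mm above the table; axis along the chest's y
- rod_grip (a point): point to pinch on the rod's orange grip peg, 12 mm thick, which sticks out 84 mm sideways from the rod along the chest's -y, 70 mm from the pivot; this point lies 62 mm out from the rod. It circles about the pivot with the rod. The peg can turn between the fingers
- rod: the telescopic prop rod, 12 mm steel tube, origin at the pivot. It ends in an orange ball roller tip 12 mm across, its centre 104 to 130 mm from the pivot: the clamped length differs from start to start and is not reported
- jar_in_a_mid (a point): white jar with blue cap standing in the chest, 48 mm wide, 60 mm tall; its centre
- jar_in_b_mid (a point): the other such jar in the chest; its centre
- jar_a: white jar with blue cap, 70 mm wide, 90 mm tall, a bystander; origin at its underside
- jar_b: white jar with blue cap, 60 mm wide, 75 mm tall, a bystander; origin at its underside
- jar_c: white jar with blue cap, 60 mm wide, 75 mm tall, a bystander; origin at its underside
- canister: tall white canister, 100 mm wide, 160 mm tall, a bystander; origin at its underside
- pot: small white bowl, 70 mm wide, 50 mm tall, a bystander; origin at its underside
- brush: black hand brush lying on the table, a bystander; origin at its underside

How it is judged:
By the outcome, as a careful person would: the job done as asked, in the order asked, and still so for the second after the job is handed in, with the robot touching nothing.
It also fails if it takes over 72 s, if anything falls off the work surface, if the arm or the gripper's body presses on something with over 40 N, if the wrist force passes 120 N, or if a joint passes its speed limit or range.

## Working session

There is one attempt and no reset: what is moved stays moved. The work goes in short steps, Python scripts to look and compute and a shell command to move; the robot and the scene stay as the last step left them, time stands still between calls to the robot, and variables do not carry over. Pictures are saved under pics/ and viewed, and the job is handed in when it is done.

```bash
ls -la; mkdir -p pics
python3 - <<'E'
from workcell import manip,cams
import cv2,numpy as np
print(manip.get_obs()); print(manip.tcp_to_grasp)
for n in ("scene","top"):
    c=cams.camera(n); cv2.imwrite(f"pics/{n}0.png",c["color"])
    print(n,c["camera_matrix"],c["origin"],c["attitude"])
    np.savez(f"pics/{n}0.npz",**c)
E
```

```text
total 12
drwxr-xr-x  3 agent agent 4096 Dec  6 13:33 .
drwxr-xr-x 23 root  root  4096 Dec  6 13:33 ..
drwxr-xr-x  2 agent agent 4096 Dec  6 13:33 pics
{'clock': 0.0, 'joint_pos': array([-1.17662096,  0.3328447 , -0.06472686,  1.46093004,  0.02161407,
        1.34988769, -0.08851947]), 'joint_velocities': array([-1.24117450e-03, -1.03230763e-03, -9.37936792e-05, -4.90423610e-04,
        1.91731149e-03, -3.14774612e-04, -1.77723973e-03]), 'tau': array([-4.32818315e-04, -6.25446224e+01,  4.89083282e-02, -3.91610706e+01,
        1.62446470e-02,  9.86842933e-03, -3.01553530e-05]), 'position': array([0.25284193, 0.57113465, 0.20503838]), 'ee_rot': array([ 0.14579833,  0.69188769, -0.14675738,  0.69173445]), 'ft_force': array([ 0.22929769, -0.75054081, -0.15128003]), 'torque': array([-0.01916646, -0.03940604, -0.05838438]), 'grip_width': 1.00002715107461}
0.0187
scene [[436.91356073   0.         284.8896998 ]
 [  0.         436.91356073 208.66340996]
 [  0.           0.           1.        ]] [ 1.35200999 -0.47905945  0.83248374] [ 0.78606115  0.43912187 -0.2171607  -0.37698949]
top [[509.40284572   0.         282.18940822]
 [  0.         509.40284572 208.95563367]
 [  0.           0.           1.        ]] [0.40049973 0.00268768 1.88975464] [-0.69721091  0.71614437 -0.01815047  0.02654707]
```

View pics/scene0.png

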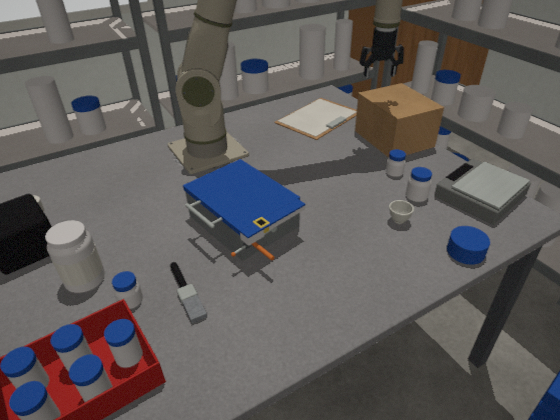

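View pics/top0.png

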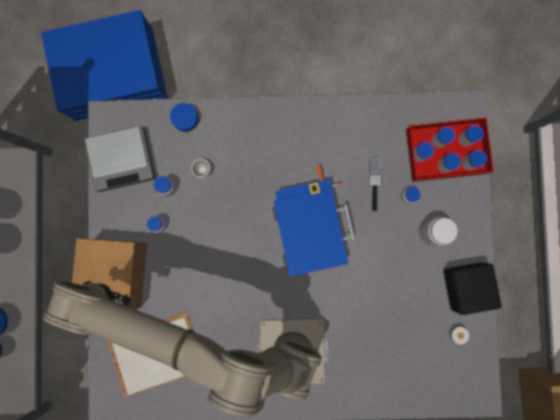

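```bash
cat > h.py <<'E'
import numpy as np,cv2
from scipy.spatial.transform import Rotation as R
from workcell import manip,cams
def snap(n,tag=None):
    c=cams.camera(n)
    if tag: cv2.imwrite(f"pics/{tag}.png",c["color"])
    return c
def cloud(c):
    d=c["depth"]; K=c["camera_matrix"]
    v,u=np.mgrid[:d.shape[0],:d.shape[1]]
    P=np.stack([(u-K[0,2])/K[0,0]*d,(v-K[1,2])/K[1,1]*d,d],-1)
    W=P@R.from_quat(c["attitude"]).as_matrix().T+c["origin"]
    W[d==0]=np.nan
    return W
E
python3 - <<'E'
from h import *
for n in ("scene","top"):
    c=dict(np.load(f"pics/{n}0.npz")); W=cloud(c); col=c["color"].astype(int)
    b,g,r=col[...,0],col[...,1],col[...,2]
    m=(b>90)&(b>2*r)&(b>1.4*g)&(W[...,2]>.095)&(W[...,2]<.13)&(W[...,0]>.15)&(W[...,0]<.7)&(abs(W[...,1])<.3)
    m=cv2.morphologyEx(m.astype(np.uint8),cv2.MORPH_OPEN,np.ones((3,3)))
    k,l,st,_=cv2.connectedComponentsWithStats(m); i=1+np.argmax(st[1:,4]); m=l==i
    P=W[m]; print(n,m.sum(),np.median(P[:,2]))
    rc=cv2.minAreaRect(P[:,:2].astype(np.float32)*1000); print(rc, cv2.boxPoints(rc))
    for thing in ("lid_handle","rod_grip","hole","rod","lid","chest"):
        pass
cams.camera("scene");cams.camera("top")
for n in ("scene","top"):
    W=cloud(cams.camera(n))
    for t in ("lid_handle","rod_grip","rod"):
        o=cams.outline_of(n,t)
        for e in o[:2]:
            P=W[e["region"]]; print(n,t,round(e["conf"],2),e["box"],np.nanmedian(P,0),len(P))
            if len(P)>5: print(np.nanpercentile(P,[3,97],axis=0))
E
```

```text
scene 4709 0.1093948985409543
((447.00286865234375, -72.95223999023438), (307.870849609375, 213.13681030273438), 10.479101181030273) [[ 276.25256      3.8414516]
 [ 315.0172    -205.74052  ]
 [ 617.7532    -149.74593  ]
 [ 578.9885      59.836044 ]]
top 4974 0.11047721856904269
((448.37762451171875, -70.93284606933594), (303.7605895996094, 211.3094940185547), 10.793511390686035) [[ 279.39835      4.4100723]
 [ 318.9703    -203.16104  ]
 [ 617.35693   -146.27576  ]
 [ 577.7849      61.29535  ]]
scene lid_handle 0.6 [183.1, 159.7, 124.3, 87.8] [ 0.4751108  -0.08915891  0.10911202] 5790
[[ 0.30958936 -0.20072917  0.09110979]
 [ 0.60552361  0.02893659  0.11196823]]
scene lid_handle 0.46 [47.4, 219.0, 56.9, 73.9] [ 0.45908442 -0.52582654  0.11024619] 3035
[[ 0.39304309 -0.57085485  0.00747181]
 [ 0.47279392 -0.4808973   0.16095607]]
scene rod_grip 0.67 [229.1, 244.5, 46.4, 18.3] [ 0.62266337 -0.12387103  0.06688578] 154
[[ 0.59476348 -0.18611277  0.05962811]
 [ 0.67145489 -0.11211678  0.07266724]]
scene rod 0.68 [230.4, 243.5, 40.7, 13.5] [ 0.61532978 -0.12466073  0.06691989] 140
[[ 0.594
[... 184 characters left out ...]
25  0.10046187]
 [ 0.59100173  0.02914446  0.11865756]]
top lid_handle 0.2 [317.0, 164.0, 25.0, 21.4] [ 0.63662442 -0.11675118  0.06896714] 63
[[ 0.59768866 -0.18098916  0.008422  ]
 [ 0.66863277 -0.10949087  0.07875914]]
top rod_grip 0.5 [317.5, 166.3, 6.9, 10.9] [ 0.64705984 -0.11625166  0.07001839] 45
[[ 0.62355596 -0.12462319 -0.00175681]
 [ 0.66568736 -0.10955877  0.07967627]]
top rod_grip 0.4 [148.3, 219.6, 19.7, 10.2] [0.47751367 0.47247863 0.07160403] 255
[[0.45297434 0.45289039 0.01725276]
 [0.50271181 0.5029435  0.08344233]]
top rod 0.39 [319.4, 159.9, 20.3, 24.8] [ 0.63975784 -0.11676263  0.06952459] 72
[[ 0.59747375 -0.18057995 -0.00102002]
 [ 0.67413077 -0.10720928  0.07849996]]
```

Run:
```python
from h import *
a=np.deg2rad(100.65); X=np.array([np.cos(a),np.sin(a)]); Y=np.array([-X[1],X[0]])
H=np.array([.4171,.030]); O=H-.105*X
for n in ("scene","top"):
    c=dict(np.load(f"pics/{n}0.npz")); W=cloud(c); col=c["color"].astype(int)
    b,g,r=col[...,0],col[...,1],col[...,2]
    q=np.stack([(W[...,:2]-O)@X,(W[...,:2]-O)@Y,W[...,2]],-1)
    m=(q[...,0]<-.115)&(q[...,0]>-.17)&(abs(q[...,1])<.09)&(q[...,2]>.07)&(q[...,2]<.13)
    P=q[m];print(n,'handle',m.sum(),np.percentile(P,[2,25,50,75,98],axis=0).round(4).tolist())
    m=(q[...,0]<-.133)&m; P=q[m];print('bar',m.sum(),np.percentile(P,[2,50,98],axis=0).round(4).tolist())
    m=(r>1.6*g)&(r>100)&(abs(q[...,0]+.08)<.1)&(q[...,1]<-.12)&(q[...,1]>-.3)&(q[...,2]>.02)
    P=q[m]; 
    print(n,'orange',m.sum());print(np.c_[P,np.argwhere(m)].round(3)[::2])
    m=(r>1.6*b)&(g>1.3*b)&(r>100)&(abs(q[...,0])<.1)&(abs(q[...,1]+.143)<.05)
    P=q[m];print('yellow',m.sum(),np.percentile(P,[5,50,95],axis=0).round(4).tolist())
```

```text
scene handle 193 [[-0.1481, -0.0617, 0.0977], [-0.146, -0.0465, 0.1016], [-0.1428, -0.0061, 0.1036], [-0.1374, 0.0378, 0.105], [-0.1174, 0.0627, 0.1068]]
bar 156 [[-0.1481, -0.0623, 0.0978], [-0.144, -0.006, 0.1039], [-0.1355, 0.0637, 0.1069]]
scene orange 121
[[-8.00e-02 -1.57e-01  7.20e-02  2.42e+02  2.55e+02]
 [-8.30e-02 -1.55e-01  6.90e-02  2.43e+02  2.54e+02]
 [-7.90e-02 -1.59e-01  6.90e-02  2.43e+02  2.56e+02]
 [-8.60e-02 -1.56e-01  6.80e-02  2.44e+02  2.53e+02]
 [-8.20e-02 -1.58e-01  6.70e-02  2.44e+02  2.55e+02]
 [-8.00e-02 -1.64e-01  6.90e-02  2.44e+02  2.57e+02]
 [-8.60e-02 -1.59e-01  6.70e-02  2.45e+02  2.54e+02]
 [-8.40e-02 -1.65e-01  6.90e-02  2.45e+02  2.56e+02]
 [-8.00e-02 -1.69e-01  7.00e-02  2.45e+02  2.58e+02]
 [-8.80e-02 -1.65e-01  6.80e-02  2.46e+02  2.55e+02]
 [-8.30e-02 -1.68e-01  6.70e-02  2.46e+02  2.57e+02]
 [-8.20e-02 -1.75e-01  7.10e-02  2.46e+02  2.59e+02]
 [-8.70e-02 -1.69e-01  6.70e-02  2.47e+02  2.56e+02]
 [-8.40e-02 -1.74e-01  6.90e-02  2.47e+02  2.58e+02]
 [-8.10e-02 -1.78e-01  7.00e-02  2.47e+02  2.60e+02]
 [-7.80e-02 -1.82e-01  7.00e-02  2.47e+02  2
[... 3465 characters left out ...]
2  1.73e+02  3.20e+02]
 [-7.60e-02 -1.91e-01  6.60e-02  1.74e+02  3.19e+02]
 [-8.40e-02 -1.90e-01  6.50e-02  1.74e+02  3.21e+02]
 [-7.90e-02 -1.86e-01  7.20e-02  1.75e+02  3.20e+02]
 [-7.50e-02 -1.85e-01  6.40e-02  1.76e+02  3.19e+02]
 [-8.20e-02 -1.82e-01  6.80e-02  1.76e+02  3.21e+02]
 [-7.70e-02 -1.79e-01  7.30e-02  1.77e+02  3.20e+02]
 [-8.50e-02 -1.79e-01  6.40e-02  1.77e+02  3.22e+02]
 [-8.00e-02 -1.75e-01  7.30e-02  1.78e+02  3.21e+02]
 [-7.50e-02 -1.72e-01  7.50e-02  1.79e+02  3.20e+02]
 [-8.20e-02 -1.70e-01  7.80e-02  1.79e+02  3.22e+02]
 [-1.40e-01 -1.42e-01  5.70e-02  1.84e+02  3.39e+02]]
yellow 70 [[-0.0833, -0.1877, 0.064], [-0.0516, -0.1503, 0.1083], [-0.0331, -0.1289, 0.1179]]
```

```bash
cat >> h.py <<'E'
a=np.deg2rad(100.65); X=np.array([np.cos(a),np.sin(a),0]); Y=np.array([-X[1],X[0],0]); Z=np.array([0,0,1.])
HG=np.array([.4171,.030,.09]); O=HG-.105*X-.09*Z
def ch(p): return O+p[0]*X+p[1]*Y+p[2]*Z          # chest->world
def inch(w): d=np.asarray(w)-O; return np.array([d@X,d@Y,d[2]])
def bar(t): return HG-X*(.245*np.cos(t)-.0105*np.sin(t))+Z*(.245*np.sin(t)+.0105*np.cos(t))
def st():
    o=manip.get_obs(); M=R.from_quat(o["ee_rot"]).as_matrix()
    return o,np.array(o["position"]),M
def rep():
    o,p,M=st(); g=p-.0187*M[:,0]
    print("t",round(o["clock"],2),"tcp",p.round(4),"grasp chest mm",(inch(g)*1e3).round(1),"F",np.round(o["ft_force"],1),"w",round(o["grip_width"],3),"q",np.round(o["joint_pos"],2))
    t=[np.degrees(np.arccos(np.clip(v,-1,1))) for v in (M[:,0]@-Z,M[:,1]@X)]; print("tilt from down",round(t[0],1),"jaw vs chestX",round(t[1],1))
def plan(pt,Rt):
    "total delta in tool axes: shift mm, rotvec (for sequential equal rows, rotate interp)"
    o,p,M=st(); print("shift in current tool axes mm",(M.T@(pt-p)*1e3).round(1),"in target axes",(Rt.T@(pt-p)*1e3).round(1)," rotvec tool",R.from_matrix(M.T@Rt).as_rotvec().round(4))
def down(s=1): return np.stack([-Z,s*X,np.cross(-Z,s*X)],1)
E
python3 - <<'E'
from h import *
rep(); o,p,M=st(); print(M.round(3))
t=bar(0)+Z*(.10-.0187); print(bar(0),bar(1.3))
for s in (1,-1): plan(t,down(s))
E
```

```text
t 0.6 tcp [0.253  0.5715 0.2058] grasp chest mm [667.5  61.2 224.5] F [-0.4 -0.4  0.6] w 0.995 q [-1.18  0.33 -0.06  1.46  0.02  1.35 -0.09]
tilt from down 0.0 jaw vs chestX 34.5
[[-0.     0.405  0.914]
 [ 0.     0.914 -0.405]
 [-1.     0.    -0.   ]]
[ 0.46237822 -0.21077974  0.1005    ] [ 0.42734209 -0.02446521  0.32888049]
shift in current tool axes mm [  24.  -630.5  508.2] in target axes [  24.  -807.5   61.2]  rotvec tool [-0.6027 -0.     -0.    ]
shift in current tool axes mm [  24.  -630.5  508.2] in target axes [ 24.  807.5 -61.2]  rotvec tool [ 2.5389e+00 -1.0000e-04  0.0000e+00]
```

```bash
python3 -m handwheel '-5 -40 32 0 0 0 85; -5 -40 32 0 0 0 60; -5 -40 32 0 0 0 40; -5 -40 32 0 0 0 30; 0 -40 32 0 0 0 30; 0 -40 32 0 0 0 30; 0 -40 32 0 0 0 30; 0 -40 32 0 0 0 30'
python3 -m handwheel '0 0 0 0.145 0 0 30;0 0 0 0.145 0 0 30;0 0 0 0.145 0 0 30;0 0 0 0.145 0 0 30;0 0 0 0.145 0 0 30;0 0 0 0.145 0 0 30;0 0 0 0.145 0 0 30;0 0 0 0.145 0 0 30'
python3 -m handwheel '0 0 0 0.145 0 0 30;0 0 0 0.145 0 0 30;0 0 0 0.145 0 0 30;0 0 0 0.145 0 0 30;0 0 0 0.145 0 0 30;0 0 0 0.145 0 0 30;0 0 0 0.145 0 0 30;0 0 0 0.145 0 0 30'
python3 - <<'E'
from h import *
rep();plan(bar(0)+Z*(.10-.0187),down(-1))
E
```

```text
clock: 1.4
position: [0.355, 0.1837, 0.2255]
ee_rot: [0.147, 0.692, -0.146, 0.692]
ft_force: [0.6, -0.3, 0.1]
grip_width: 0.348
clock: 2.2
position: [0.3548, 0.1857, 0.2254]
ee_rot: [0.503, 0.497, -0.503, 0.497]
ft_force: [1.0, 0.2, -0.8]
grip_width: 0.35
clock: 3.0
position: [0.3548, 0.1857, 0.2254]
ee_rot: [0.693, 0.14, -0.693, 0.14]
ft_force: [0.3, 0.3, 0.4]
grip_width: 0.354
t 3.0 tcp [0.3548 0.1857 0.2254] grasp chest mm [269.5  32.5 244.1] F [0.3 0.3 0.4] w 0.354 q [-0.6  -0.18  0.    1.97  0.    1.35 -1.77]
tilt from down 0.0 jaw vs chestX 167.8
shift in current tool axes mm [ 43.5 407.1  54.9] in target axes [ 43.6 409.5 -32.5]  rotvec tool [ 2.129e-01 -4.000e-04  2.000e-04]
```

```bash
python3 -m handwheel '0 48 6.5 0 0 0 30;0 48 6.5 0 0 0 30;0 48 6.5 0 0 0 30;0 48 6.5 0 0 0 30;0 48 6.5 0 0 0 30;0 48 6.5 0 0 0 30;0 48 6.5 0 0 0 30;0 48 6.5 0 0 0 30'
python3 -m handwheel '0 0 0 0.106 0 0 30;0 0 0 0.107 0 0 30;0 0 0 0 0 0 30'
python3 - <<'E'
from h import *
rep();plan(bar(0)+Z*(.05-.0187),down(-1))
snap("scene","s1");snap("top","t1")
E
```

```text
clock: 3.8
position: [0.4585, -0.1898, 0.2257]
ee_rot: [0.693, 0.142, -0.692, 0.142]
ft_force: [1.2, 0.2, 0.0]
grip_width: 0.351
clock: 4.1
position: [0.4582, -0.188, 0.2252]
ee_rot: [-0.704, -0.067, 0.704, -0.067]
ft_force: [-0.9, 0.1, 0.8]
grip_width: 0.35
t 4.1 tcp [ 0.4582 -0.188   0.2252] grasp chest mm [-1.169e+02 -1.000e-01  2.439e+02] F [-0.9  0.1  0.8] w 0.35 q [-0.27  0.01  0.58  1.79 -0.01  1.34 -1.07]
tilt from down 0.0 jaw vs chestX 179.8
shift in current tool axes mm [93.4 23.1  0.2] in target axes [93.4 23.1  0.1]  rotvec tool [0.0036 0.0001 0.    ]
```

View pics/s1.png

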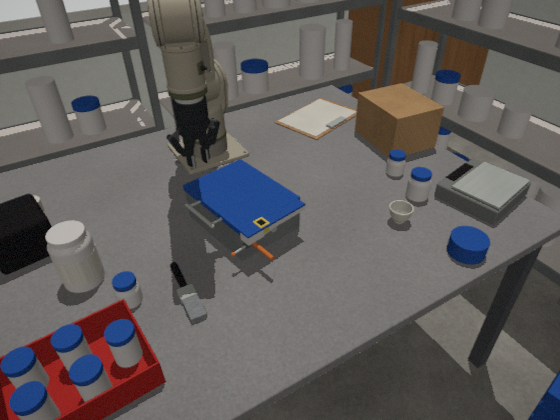

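View pics/t1.png

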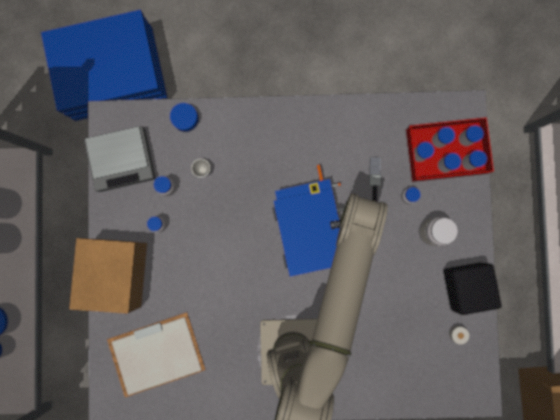

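```bash
python3 -m handwheel '0 12 0 0.004 0 0 28;0 11 0 0 0 0 28;25 0 0 0 0 0 28;25 0 0 0 0 0 28;25 0 0 0 0 0 28;10 0 0 0 0 0 28;0 0 0 0 0 0 28'
python3 - <<'E'
from h import *
rep();plan(bar(0)+Z*(-.0187),down(-1));snap("scene","s2")
im=cv2.imread("pics/s2.png")[120:280,150:330];cv2.imwrite("pics/s2c.png",cv2.resize(im,None,fx=4,fy=3.7,interpolation=cv2.INTER_CUBIC))
E
```

```text
clock: 4.9
position: [0.4619, -0.2108, 0.1393]
ee_rot: [-0.703, -0.066, 0.705, -0.066]
ft_force: [0.0, -0.1, 0.1]
grip_width: 0.328
t 4.9 tcp [ 0.4619 -0.2108  0.1393] grasp chest mm [-140.     0.5  158. ] F [ 0.  -0.1  0.1] w 0.328 q [-0.22  0.13  0.61  1.88 -0.08  1.16 -0.97]
tilt from down 0.1 jaw vs chestX 179.9
shift in current tool axes mm [57.5  0.1 -0.6] in target axes [57.5  0.  -0.5]  rotvec tool [0.0018 0.0022 0.0004]
```

View pics/s2c.png

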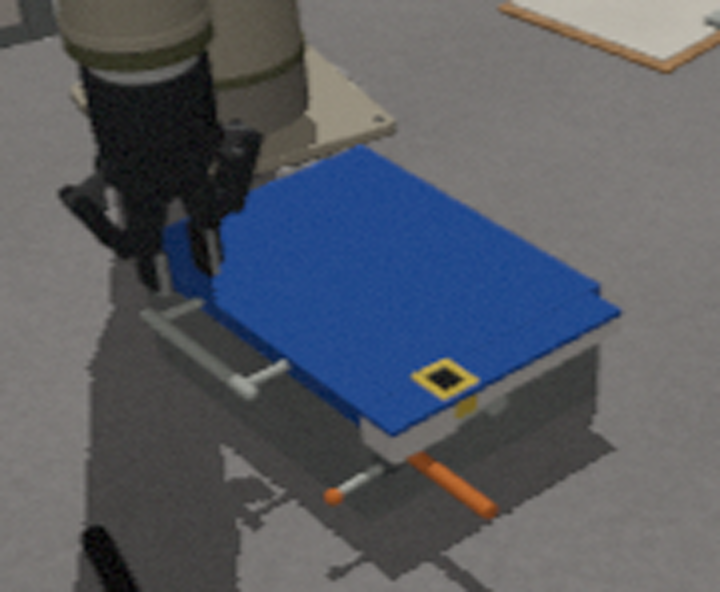

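```bash
python3 -m handwheel '15 0 0 0 0 0 28;15 0 0 0 0 0 28;10 0 0 0 0 0 28;0 0 0 0 0 0 28' | grep -E 'force|pos'
python3 -m handwheel '10 0 0 0 0 0 28;7 0 0 0 0 0 28;0 0 0 0 0 0 28'| grep -E 'force|pos'
python3 -m handwheel '0 0 0 0 0 0 14;0 0 0 0 0 0 8;0 0 0 0 0 0 5;0 0 0 0 0 0 5;0 0 0 0 0 0 5' 30
python3 - <<'E'
from h import *
rep();snap("scene","s3")
im=cv2.imread("pics/s3.png")[120:280,150:330];cv2.imwrite("pics/s3c.png",cv2.resize(im,None,fx=4,fy=3.7,interpolation=cv2.INTER_CUBIC))
E
```

```text
position: [0.4624, -0.2104, 0.1]
ft_force: [-0.2, 0.8, 0.6]
position: [0.4621, -0.2102, 0.0824]
ft_force: [0.2, 0.2, 0.8]
clock: 6.15
position: [0.4627, -0.2104, 0.0833]
ee_rot: [0.704, 0.066, -0.704, 0.066]
ft_force: [-0.8, 0.8, -0.5]
grip_width: 0.058
t 6.15 tcp [ 0.4627 -0.2104  0.0833] grasp chest mm [-139.6   -0.4  102. ] F [-0.8  0.8 -0.5] w 0.058 q [-0.2   0.2   0.6   1.94 -0.13  1.04 -0.93]
tilt from down 0.0 jaw vs chestX 179.9
```

View pics/s3c.png

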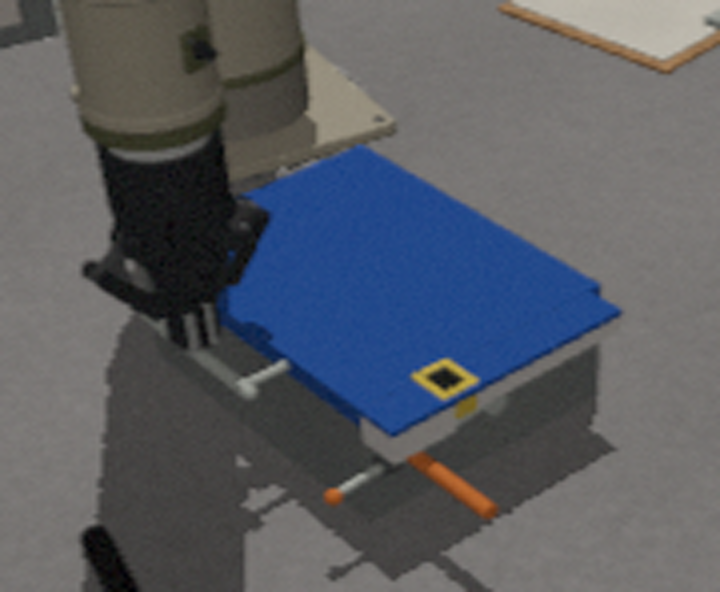

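Run:
```python
from h import *
c=snap("scene","s4")
o=manip.get_obs(); print(o["grip_width"],manip.__dict__.keys() if hasattr(manip,'__dict__') else '')
im=c["color"][170:240,170:240];cv2.imwrite("pics/s4c.png",cv2.resize(im,None,fx=8,fy=8,interpolation=cv2.INTER_NEAREST))
W=cloud(c);q=(W-O)@np.stack([X,Y,Z],1)
for v in range(196,228,2):
    print(v,[tuple((q[v,u]*1e3).round().astype(int)) for u in range(190,216,3)])
```

```text
0.05916466244964343 dict_keys([])
196 [(np.int64(-160), np.int64(-3), np.int64(175)), (np.int64(-158), np.int64(-16), np.int64(181)), (np.int64(-150), np.int64(-16), np.int64(177)), (np.int64(-138), np.int64(-9), np.int64(167)), (np.int64(-130), np.int64(-9), np.int64(163)), (np.int64(-119), np.int64(-5), np.int64(155)), (np.int64(-114), np.int64(-11), np.int64(156)), (np.int64(-77), np.int64(38), np.int64(110)), (np.int64(-69), np.int64(35), np.int64(108))]
198 [(np.int64(-154), np.int64(11), np.int64(158)), (np.int64(-159), np.int64(-16), np.int64(175)), (np.int64(-147), np.int64(-8), np.int64(165)), (np.int64(-135), np.int64(-2), np.int64(155)), (np.int64(-132), np.int64(-11), np.int64(158)), (np.int64(-93), np.int64(45), np.int64(107)), (np.int64(-87), np.int64(39), np.int64(108)), (np.int64(-81), np.int64(32), np.int64(109)), (np.int64(-76), np.int64(25), np.int64(110))]
200 [(np.int64(-162), np.int64(-3), np.int64(163)), (np.int64(-159), np.int64(-13), np.int64(167)), (np.int64(-150), np.int64(-12), np.int64(162)), (np.int64(-138), np.int64(-6), np.int64(152)), (np.int64(-132),
[... 5037 characters left out ...]
, (np.int64(-107), np.int64(78), np.int64(1)), (np.int64(-107), np.int64(60), np.int64(11)), (np.int64(-106), np.int64(43), np.int64(22)), (np.int64(-147), np.int64(-49), np.int64(103)), (np.int64(-142), np.int64(-55), np.int64(104)), (np.int64(-106), np.int64(-8), np.int64(54))]
226 [(np.int64(-130), np.int64(93), np.int64(-3)), (np.int64(-124), np.int64(85), np.int64(-1)), (np.int64(-118), np.int64(78), np.int64(-1)), (np.int64(-111), np.int64(72), np.int64(-1)), (np.int64(-108), np.int64(60), np.int64(5)), (np.int64(-106), np.int64(47), np.int64(12)), (np.int64(-107), np.int64(27), np.int64(25)), (np.int64(-144), np.int64(-57), np.int64(100)), (np.int64(-107), np.int64(-7), np.int64(47))]
```

View pics/s4c.png

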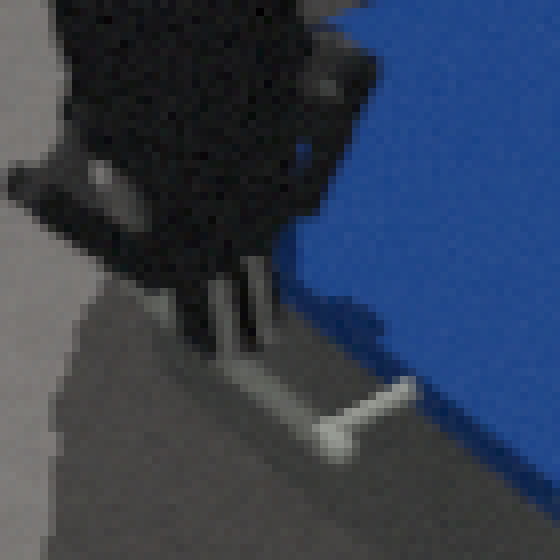

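```bash
python3 -m handwheel '0 0 0 0 0 0 28;0 0 0 0 0 0 28;0 0 0 0 0 0 28'
python3 - <<'E'
from h import *
c=snap("scene","s5"); snap("top","t5")
im=c["color"][170:240,160:240];cv2.imwrite("pics/s5c.png",cv2.resize(im,None,fx=8,fy=8,interpolation=cv2.INTER_NEAREST))
W=cloud(c);q=(W-O)@np.stack([X,Y,Z],1)
m=(q[...,0]<-.1)&(q[...,0]>-.25)&(abs(q[...,1])<.03)&(q[...,2]>.06)&(c["color"].max(-1)<60)
P=q[m];print(m.sum(),np.percentile(P[:,2],[0,1,3,10]), P[np.argsort(P[:,2])[:12]].round(3))
E
```

```text
clock: 6.55
position: [0.4626, -0.2103, 0.0832]
ee_rot: [-0.704, -0.066, 0.704, -0.066]
ft_force: [0.4, -0.4, 0.2]
grip_width: 0.326
1278 [0.06017281 0.06899811 0.08699263 0.13891561] [[-0.107  0.024  0.06 ]
 [-0.108  0.012  0.06 ]
 [-0.107  0.004  0.061]
 [-0.107 -0.02   0.062]
 [-0.106  0.014  0.062]
 [-0.106 -0.027  0.062]
 [-0.106  0.001  0.063]
 [-0.107 -0.025  0.065]
 [-0.106  0.014  0.066]
 [-0.107 -0.021  0.066]
 [-0.109  0.024  0.068]
 [-0.107  0.022  0.068]]
```

View pics/s5c.png

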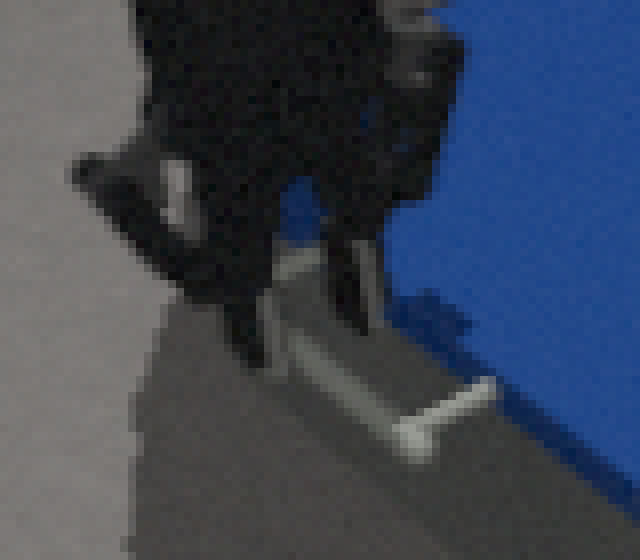

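Run:
```python
from h import *
c=cams.camera("scene")
W=cloud(c);q=(W-O)@np.stack([X,Y,Z],1)
for v in range(204,220):
    print(v,[(q[v,u]*1e3).round().astype(int).tolist() for u in (189,191,193,194,195,197)], [(q[v-8,u]*1e3).round().astype(int).tolist() for u in (203,205,207)])
```

```text
204 [[-169, -7, 156], [-164, -9, 155], [-159, -10, 153], [-126, 51, 100], [-124, 47, 102], [-107, 70, 80]] [[-128, -11, 163], [-123, -12, 161], [-115, -9, 155]]
205 [[-171, -10, 156], [-166, -11, 154], [-161, -12, 151], [-108, 88, 66], [-106, 85, 67], [-108, 69, 77]] [[-127, -9, 158], [-122, -9, 155], [-117, -12, 155]]
206 [[-169, -5, 149], [-165, -9, 149], [-158, -6, 144], [-156, -8, 143], [-107, 84, 64], [-107, 72, 71]] [[-128, -10, 156], [-123, -11, 154], [-117, -10, 150]]
207 [[-171, -9, 149], [-165, -8, 145], [-160, -8, 142], [-157, -8, 140], [-107, 86, 59], [-106, 74, 66]] [[-126, -5, 149], [-123, -9, 150], [-114, -4, 142]]
208 [[-170, -5, 143], [-165, -6, 141], [-160, -9, 140], [-156, -5, 135], [-106, 87, 55], [-108, 72, 65]] [[-126, -3, 144], [-122, -7, 145], [-114, -3, 138]]
209 [[-171, -7, 142], [-164, -4, 136], [-161, -9, 137], [-159, -10, 136], [-107, 86, 52], [-106, 76, 57]] [[-128, -6, 144], [-123, -8, 143], [-116, -7, 138]]
210 [[-170, -3, 135], [-167, -8, 136], [-163, -11, 135], [-159, -9, 133], [-157, -10, 132], [-106, 78, 53]] [[-130, -9, 143], [-124, -9, 140], [-11
[... 723 characters left out ...]
158, -9, 115], [-146, 4, 101]] [[-126, 1, 119], [-127, -11, 127], [-118, -4, 118]]
216 [[-107, 133, -2], [-106, 122, 4], [-163, -6, 113], [-163, -11, 116], [-159, -8, 112], [-147, 3, 99]] [[-128, 0, 117], [-126, -9, 121], [-119, -6, 116]]
217 [[-111, 127, -1], [-106, 123, 0], [-108, 106, 11], [-161, -6, 109], [-110, 91, 21], [-105, 87, 21]] [[-128, -1, 114], [-126, -6, 116], [-108, 15, 94]]
218 [[-114, 121, 2], [-110, 117, 1], [-107, 110, 4], [-108, 102, 9], [-107, 97, 12], [-108, 83, 21]] [[-127, 2, 109], [-128, -10, 116], [-121, -8, 111]]
219 [[-114, 124, -5], [-111, 116, -1], [-108, 109, 2], [-108, 103, 5], [-106, 100, 6], [-107, 86, 14]] [[-108, 40, 72], [-129, -11, 115], [-107, 19, 85]]
```

```bash
python3 -m handwheel '8 0 0 0 0 0 28;5 0 0 0 0 0 28;0 0 0 0 0 0 28' | grep -E 'force|pos'
python3 -m handwheel '7 0 0 0 0 0 28;5 0 0 0 0 0 28;0 0 0 0 0 0 28'| grep -E 'force|pos'
python3 -m handwheel '0 0 0 0 0 0 14;0 0 0 0 0 0 8;0 0 0 0 0 0 5;0 0 0 0 0 0 5;0 0 0 0 0 0 5' 30
python3 - <<'E'
from h import *
rep();c=snap("scene","s6")
im=c["color"][170:240,160:240];cv2.imwrite("pics/s6c.png",cv2.resize(im,None,fx=8,fy=8,interpolation=cv2.INTER_NEAREST))
E
```

```text
position: [0.4619, -0.2101, 0.0691]
ft_force: [0.0, -0.0, 0.5]
position: [0.462, -0.2102, 0.0573]
ft_force: [-0.0, 0.2, -0.4]
clock: 7.8
position: [0.4626, -0.2102, 0.0583]
ee_rot: [0.704, 0.066, -0.704, 0.066]
ft_force: [-1.2, 1.5, 1.0]
grip_width: 0.11
t 7.8 tcp [ 0.4626 -0.2102  0.0583] grasp chest mm [-139.5   -0.3   77. ] F [-1.2  1.5  1. ] w 0.11 q [-0.19  0.24  0.59  1.96 -0.16  0.99 -0.91]
tilt from down 0.0 jaw vs chestX 179.9
```

View pics/s6c.png

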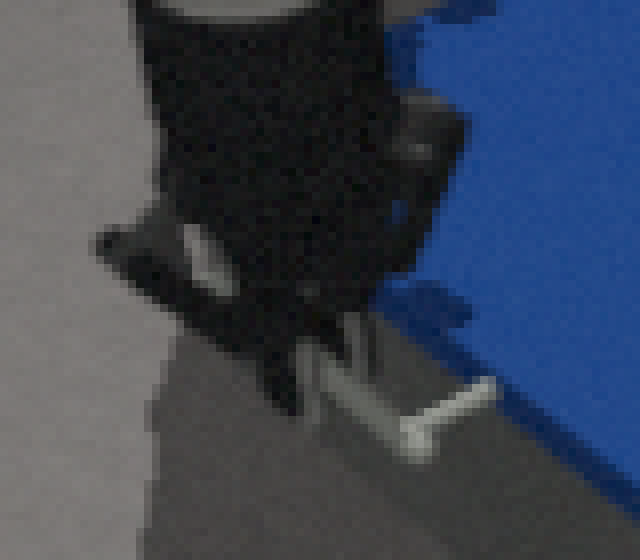

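```bash
python3 - <<'E'
from h import *
ts=np.arange(0,1.33,.04)
prev=None
for i in range(len(ts)-1):
    d=bar(ts[i+1])-bar(ts[i]); print(round(ts[i+1],2),"x",round(-d[2]*1e3,1),"y",round(-(d@X)*1e3,1), end=" | " if i%4<3 else "\n")
E
python3 -m handwheel '-3 0 0 0 0 0 5;-3 0 0 0 0 0 5;0 0 0 0 0 0 5' 40
```

```text
0.04 x -9.8 y -0.6 | 0.08 x -9.8 y -1.0 | 0.12 x -9.7 y -1.4 | 0.16 x -9.6 y -1.8
0.2 x -9.6 y -2.2 | 0.24 x -9.5 y -2.5 | 0.28 x -9.4 y -2.9 | 0.32 x -9.2 y -3.3
0.36 x -9.1 y -3.7 | 0.4 x -8.9 y -4.0 | 0.44 x -8.8 y -4.4 | 0.48 x -8.6 y -4.7
0.52 x -8.4 y -5.1 | 0.56 x -8.2 y -5.4 | 0.6 x -8.0 y -5.7 | 0.64 x -7.7 y -6.0
0.68 x -7.5 y -6.3 | 0.72 x -7.2 y -6.6 | 0.76 x -7.0 y -6.9 | 0.8 x -6.7 y -7.2
0.84 x -6.4 y -7.5 | 0.88 x -6.1 y -7.7 | 0.92 x -5.8 y -7.9 | 0.96 x -5.4 y -8.2
1.0 x -5.1 y -8.4 | 1.04 x -4.8 y -8.6 | 1.08 x -4.4 y -8.8 | 1.12 x -4.1 y -8.9
1.16 x -3.7 y -9.1 | 1.2 x -3.3 y -9.2 | 1.24 x -3.0 y -9.3 | 1.28 x -2.6 y -9.5
1.32 x -2.2 y -9.6 | clock: 8.15
position: [0.4625, -0.2098, 0.0643]
ee_rot: [-0.704, -0.067, 0.704, -0.066]
ft_force: [-0.2, 2.7, -2.6]
grip_width: 0.112
```

```bash
python3 -m handwheel '-4 -0.5 0 0 0 0 5;-10 -1 0 0 0 0 5;-9.5 -1.5 0 0 0 0 5;-9.5 -2 0 0 0 0 5;-9.5 -2 0 0 0 0 5;0 0 0 0 0 0 5'
python3 - <<'E'
from h import *
cams.camera("scene");rep();c=snap("scene","s7")
im=c["color"][100:300,120:350];cv2.imwrite("pics/s7c.png",cv2.resize(im,None,fx=3,fy=3,interpolation=cv2.INTER_CUBIC))
E
```

```text
clock: 8.75
position: [0.4612, -0.2032, 0.1081]
ee_rot: [0.704, 0.067, -0.704, 0.066]
ft_force: [-1.6, 3.1, -4.2]
grip_width: 0.111
t 8.8 tcp [ 0.4612 -0.2034  0.1076] grasp chest mm [-132.5   -0.2  126.3] F [-0.7  2.3 -3.6] w 0.111 q [-0.22  0.16  0.6   1.93 -0.1   1.09 -0.97]
tilt from down 0.0 jaw vs chestX 179.9
```

View pics/s7c.png

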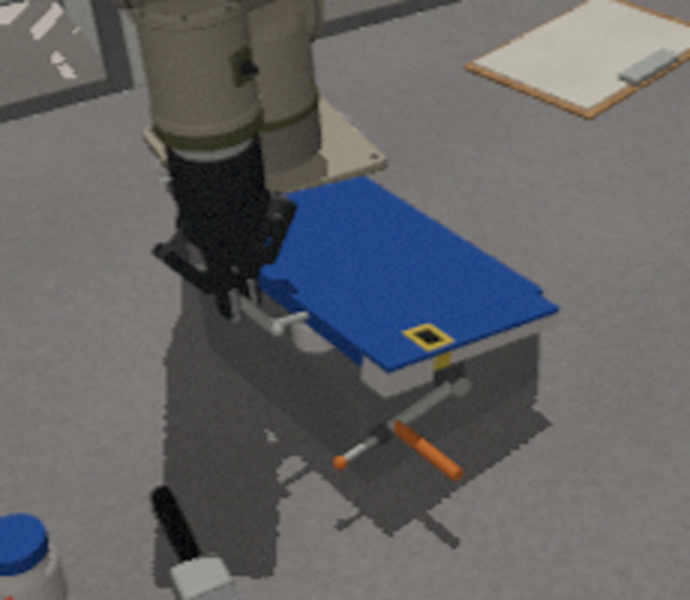

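Lid is lifting with ~4 N, bar between the pads. Continue from 0.20 rad.

```bash
python3 -m handwheel '-9.5 -2.5 0 0 0 0 5;-9.5 -3 0 0 0 0 5;-9 -3 0 0 0 0 5;-9 -3.5 0 0 0 0 5;-9 -4 0 0 0 0 5;-9 -4.5 0 0 0 0 5;-8.5 -4.5 0 0 0 0 5;-8.5 -5 0 0 0 0 5' 
python3 -m handwheel '-8 -5.5 0 0 0 0 5;-8 -6 0 0 0 0 5;-8 -6 0 0 0 0 5;-7.5 -6 0 0 0 0 5;0 0 0 0 0 0 5'
python3 - <<'E'
from h import *
rep()
o,p,M=st(); b=p+Z*.0422; r=inch(b)-np.array([.105,0,.09]); th=np.arctan2(r[2],-r[0])-np.arctan2(.0105,.245); print("theta",th,"radius",np.hypot(r[0],r[2]), 'vs',np.hypot(.245,.0105))
E
```

```text
clock: 9.65
position: [0.4557, -0.1742, 0.1796]
ee_rot: [0.704, 0.066, -0.704, 0.066]
ft_force: [1.6, -1.6, -4.7]
grip_width: 0.108
clock: 10.15
position: [0.4514, -0.1514, 0.2119]
ee_rot: [0.705, 0.066, -0.703, 0.067]
ft_force: [-0.7, -6.2, 2.9]
grip_width: 0.108
t 10.15 tcp [ 0.4514 -0.1514  0.2119] grasp chest mm [-7.960e+01 -2.000e-01  2.306e+02] F [-0.7 -6.2  2.9] w 0.108 q [-0.32 -0.03  0.54  1.86  0.02  1.31 -1.16]
tilt from down 0.1 jaw vs chestX 179.9
theta 0.6839505083710677 radius 0.24700148528379015 vs 0.24522489677844703
```

```bash
python3 -m handwheel '-1 1.2 0 0 0 0 5;0 0 0 0 0 0 5' |grep -E 'force|pos'
python3 -m handwheel '-7.5 -6.3 0 0 0 0 5;-7.2 -6.6 0 0 0 0 5;-7 -7 0 0 0 0 5;-6.7 -7.2 0 0 0 0 5;0 0 0 0 0 0 5' |grep -E 'force|pos'
```

```text
position: [0.4514, -0.1518, 0.2114]
ft_force: [-0.1, -1.4, -0.1]
position: [0.4462, -0.1239, 0.2402]
ft_force: [-0.3, 2.6, -5.6]
```

```bash
cat >> h.py <<'E'
def lid():
    o,p,M=st(); b=p+Z*.0422; r=inch(b)-np.array([.105,0,.09]); th=np.arctan2(r[2],-r[0])-np.arctan2(.0105,.245)
    F=np.array(o["ft_force"]); e=np.array([-np.cos(th),np.sin(th)]); tg=np.array([np.sin(th),np.cos(th)]); f=np.array([F@X,F[2]])
    print("t",round(o["clock"],2),"theta",round(th,3),"dr mm",round((np.hypot(r[0],r[2])-.2452)*1e3,2),"Frad",round(f@e,1),"Ftan",round(f@tg,1),"Fy",round(F@Y,1),"w",round(o["grip_width"],3))
E
python3 -m handwheel '0.5 -0.5 0 0 0 0 5;-6.4 -7.5 0 0 0 0 5;-6.1 -7.7 0 0 0 0 5;-5.8 -8 0 0 0 0 5;-5.4 -8.2 0 0 0 0 5;-5 -8.4 0 0 0 0 5;0 0 0 0 0 0 5' |grep -E 'force|pos'
python3 -c "from h import *;lid()"
```

```text
position: [0.4387, -0.0846, 0.2684]
ft_force: [-0.1, 2.4, -6.2]
t 11.55 theta 1.042 dr mm 4.35 Frad -6.5 Ftan -1.1 Fy -0.3 w 0.11
```

```bash
python3 -m handwheel '1.5 -0.8 0 0 0 0 5;0 0 0 0 0 0 5' |grep -E 'force'
python3 -c "from h import *;lid()"
python3 -m handwheel '-4.5 -8.6 0 0 0 0 5;-4 -8.8 0 0 0 0 5;-3.7 -8.9 0 0 0 0 5;-3.4 -9.1 0 0 0 0 5;0 0 0 0 0 0 5' |grep -E 'force'
python3 -c "from h import *;lid();cams.camera('scene');snap('scene','s8')"
```

```text
ft_force: [-1.4, -4.4, 4.4]
t 11.75 theta 1.033 dr mm 4.23 Frad 5.9 Ftan -1.2 Fy 2.2 w 0.109
ft_force: [-3.8, -5.0, 9.5]
t 12.25 theta 1.191 dr mm 4.73 Frad 10.3 Ftan -0.4 Fy 4.7 w 0.106
```

View pics/s8.png

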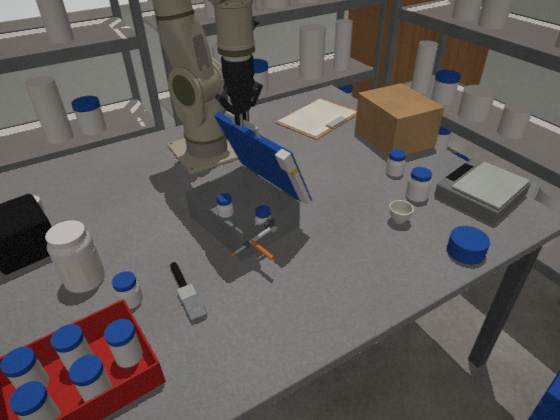

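```bash
python3 -m handwheel '-1.4 0.4 0 0 0 0 5;-3.5 -9 0 0 0 0 5;-3 -9.3 0 0 0 0 5;-2.8 -9.4 0 0 0 0 5;0 0 0 0 0 0 5' 20|grep -E 'force'
python3 -c "from h import *;lid()"
```

```text
ft_force: [-0.3, 0.2, 2.7]
t 12.85 theta 1.316 dr mm 5.71 Frad 2.5 Ftan 0.9 Fy 0.2 w 0.112
```

```bash
cat >> h.py <<'E'
def lidangle(c):
    W=cloud(c);q=(W-O)@np.stack([X,Y,Z],1);col=c["color"].astype(int);b,g,r=col[...,0],col[...,1],col[...,2]
    m=(b>60)&(b>1.8*r)&(b>1.3*g)&(abs(q[...,1]+.02)<.14)&(q[...,2]>.13)&(q[...,2]<.33)&(q[...,0]>-.12)&(q[...,0]<.16)
    P=q[m]; 
    for _ in range(4):
        k=np.polyfit(P[:,2],P[:,0],1); P=P[abs(np.polyval(k,P[:,2])-P[:,0])<.006]
    print("lid plane n",len(P),"angle",np.arctan2(1,-k[0]))
E
python3 - <<'E'
from h import *
c=snap("scene","s9");lidangle(c)
im=c["color"][60:260,150:350];cv2.imwrite("pics/s9c.png",cv2.resize(im,None,fx=3,fy=3,interpolation=cv2.INTER_CUBIC))
W=cloud(c);q=(W-O)@np.stack([X,Y,Z],1);col=c["color"].astype(int)
m=(col.min(-1)>110)&(q[...,1]<-.10)&(q[...,2]>.12)&(abs(q[...,0])<.15)
P=q[m];print(len(P)); print(P[::12].round(3))
E
```

```text
lid plane n 2194 angle 1.314615490384675
157
[[ 0.064 -0.129  0.295]
 [ 0.064 -0.143  0.296]
 [ 0.046 -0.131  0.292]
 [ 0.063 -0.155  0.295]
 [ 0.056 -0.152  0.294]
 [ 0.048 -0.147  0.293]
 [ 0.044 -0.144  0.29 ]
 [ 0.042 -0.146  0.289]
 [ 0.043 -0.156  0.29 ]
 [ 0.05  -0.158  0.28 ]
 [ 0.064 -0.162  0.261]
 [ 0.063 -0.16   0.246]
 [ 0.088 -0.16   0.177]
 [ 0.102 -0.162  0.122]]
```

View pics/s9c.png

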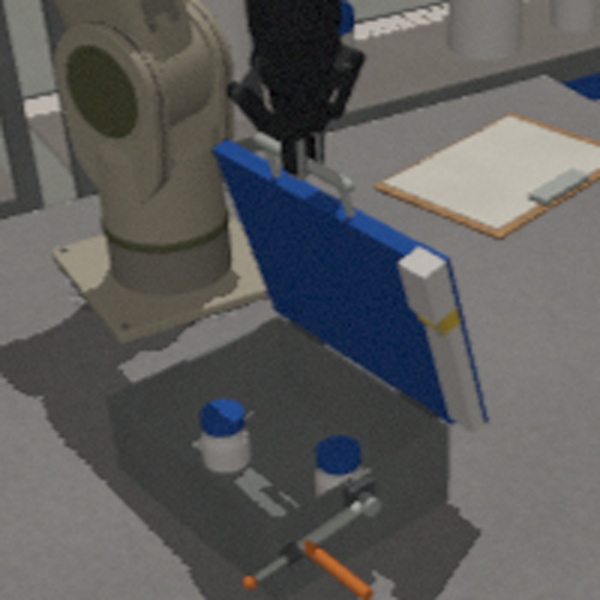

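```bash
python3 -m handwheel '-0.3 0 0 0 0 0 14;0 0 0 0 0 0 20;0 0 0 0 0 0 30;0 0 0 0 0 0 36;0 0 0 0 0 0 36'|grep -E 'force|wid'
python3 - <<'E'
from h import *
c=cams.camera("scene");lidangle(c);rep()
E
python3 -m handwheel '-10 0 0 0 0 0 36;-20 0 0 0 0 0 36;-25 0 0 0 0 0 36;-25 0 0 0 0 0 36;0 0 0 0 0 0 36'
python3 - <<'E'
from h import *
c=snap("scene","s10");lidangle(c);rep(); snap("top","t10")
g=ch((-.080,-.209,.065)); print(g)
E
```

```text
ft_force: [-0.0, -0.7, 0.2]
grip_width: 0.423
lid plane n 2185 angle 1.311592462689561
t 13.45 tcp [ 0.427  -0.0236  0.2928] grasp chest mm [5.050e+01 1.000e-01 3.115e+02] F [ 0.4 -0.   0.7] w 0.422 q [-0.44 -0.17  0.34  1.81  0.06  1.49 -1.49]
tilt from down 0.0 jaw vs chestX 179.9
clock: 13.95
position: [0.4281, -0.0235, 0.3766]
ee_rot: [0.706, 0.067, -0.702, 0.066]
ft_force: [0.2, -0.2, -0.3]
grip_width: 0.421
lid plane n 2199 angle 1.3128490535156498
t 14.0 tcp [ 0.4277 -0.0235  0.3747] grasp chest mm [ 50.4  -0.5 393.4] F [ 0.4 -0.5 -1. ] w 0.421 q [-0.45 -0.18  0.34  1.64  0.06  1.66 -1.49]
tilt from down 0.2 jaw vs chestX 179.9
[ 0.65668953 -0.11318818  0.065     ]
```

View pics/s10.png

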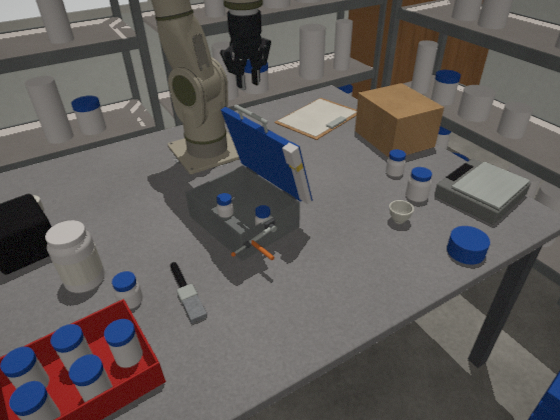

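```bash
python3 -m handwheel '0 12 -35 0 0 0 40;0 24 -35 0 0 0 40;0 24 -35 0 0 0 40;0 24 -35 0 0 0 40;0 24 -35 0 0 0 40;10 24 -35 0 0 0 40;30 12 0 0 0 0 40;30 0 0 0 0 0 40'|grep -E 'pos|force'
python3 -m handwheel '30 0 0 0 0 -0.1 40;30 0 0 0 0 -0.1 40;20 0 0 0 0 -0.1 40;0 0 0 0 0 -0.1 40;0 0 0 0 0 0 40'
python3 - <<'E'
from h import *
rep(); d=np.array([np.sin(.4),-np.cos(.4)])
Rt=down(-1)@R.from_rotvec([0,0,-.4]).as_matrix()
g=np.array([-.080,-.211,.065]); t=g+np.array([d[0],0,d[1]])*(.043-.06)
plan(ch(t),Rt)
c=snap("scene","s11");lidangle(c)
im=c["color"][60:310,150:390];cv2.imwrite("pics/s11c.png",cv2.resize(im,None,fx=2.4,fy=2.4,interpolation=cv2.INTER_CUBIC))
snap("top","t11")
E
```

```text
position: [0.6607, -0.1285, 0.2995]
ft_force: [-0.4, 0.2, -0.1]
clock: 15.35
position: [0.6572, -0.1226, 0.2197]
ee_rot: [-0.675, -0.203, 0.705, 0.078]
ft_force: [-1.3, -0.8, 0.1]
grip_width: 0.465
t 15.35 tcp [ 0.6572 -0.1226  0.2197] grasp chest mm [ -96.7 -207.8  236.9] F [-1.3 -0.8  0.1] w 0.465 q [ 0.05  0.61  0.43  1.15 -0.56  1.67 -0.94]
tilt from down 23.1 jaw vs chestX 156.9
shift in current tool axes mm [129.   52.   -4.1] in target axes [129.1  51.6  -3.3]  rotvec tool [-0.0063  0.0042  0.0028]
lid plane n 1466 angle 1.3146721639034773
```

View pics/s11c.png

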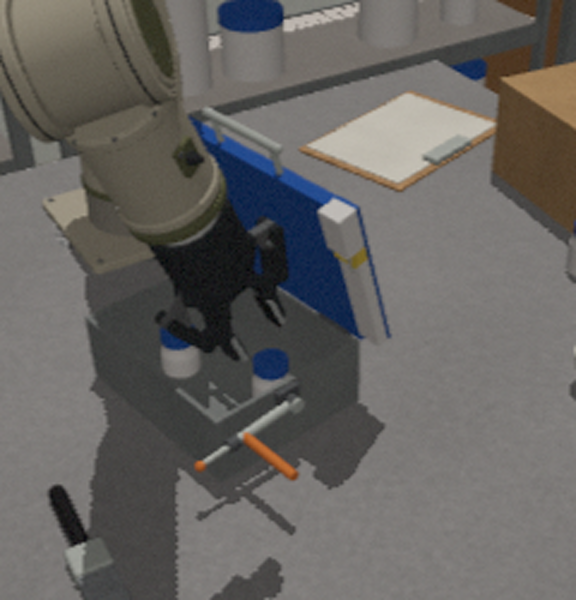

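```bash
python3 -m handwheel '0 26 -2 0 0 0 40;0 26 -2 0 0 0 40;40 0 0 -0.006 0.004 0 40;40 0 0 0 0 0 40;30 0 0 0 0 0 40;19 0 0 0 0 0 40;0 0 0 0 0 0 40'|grep force
python3 - <<'E'
from h import *
rep(); d=np.array([np.sin(.4),-np.cos(.4)])
Rt=down(-1)@R.from_rotvec([0,0,-.4]).as_matrix()
g=np.array([-.080,-.211,.065]); t=g+np.array([d[0],0,d[1]])*(.043)
plan(ch(t),Rt)
c=snap("scene","s12");lidangle(c)
im=c["color"][130:310,180:360];cv2.imwrite("pics/s12c.png",cv2.resize(im,None,fx=3.3,fy=3.3,interpolation=cv2.INTER_CUBIC))
np.savez("pics/s12.npz",**c)
o,p,M=st(); W=cloud(c); T=(W-p)@M
m=(c["color"].max(-1)<75)&(abs(T[...,2])<.015)&(abs(T[...,1])<.05)&(T[...,0]>-.08)&(T[...,0]<.02)
P=T[m]; print(len(P)); 
for s in (1,-1):
    Q=P[(s*P[:,1]>0)]; Q=Q[np.argsort(-Q[:,0])[:8]]; print((Q*1e3).round().tolist())
E
```

```text
ft_force: [0.0, 1.0, 0.2]
t 16.15 tcp [ 0.6622 -0.1119  0.083 ] grasp chest mm [ -87.  -214.7  100.2] F [0.  1.  0.2] w 0.468 q [ 0.04  0.7   0.39  1.31 -0.59  1.44 -0.84]
tilt from down 23.0 jaw vs chestX 157.0
shift in current tool axes mm [59.4  7.3  3.7] in target axes [59.4  7.3  3.7]  rotvec tool [0.0114 0.0003 0.0009]
lid plane n 2114 angle 1.312883857148819
220
[[-30.0, 23.0, -9.0], [-31.0, 28.0, -8.0], [-34.0, 32.0, -5.0], [-34.0, 22.0, -10.0], [-35.0, 28.0, -6.0], [-35.0, 33.0, -4.0], [-37.0, 30.0, -6.0], [-37.0, 34.0, 5.0]]
[[-26.0, -19.0, 7.0], [-31.0, -18.0, -7.0], [-31.0, -18.0, 8.0], [-32.0, -19.0, 1.0], [-32.0, -18.0, -4.0], [-33.0, -18.0, 11.0], [-33.0, -19.0, -10.0], [-33.0, -28.0, -4.0]]
```

View pics/s12c.png

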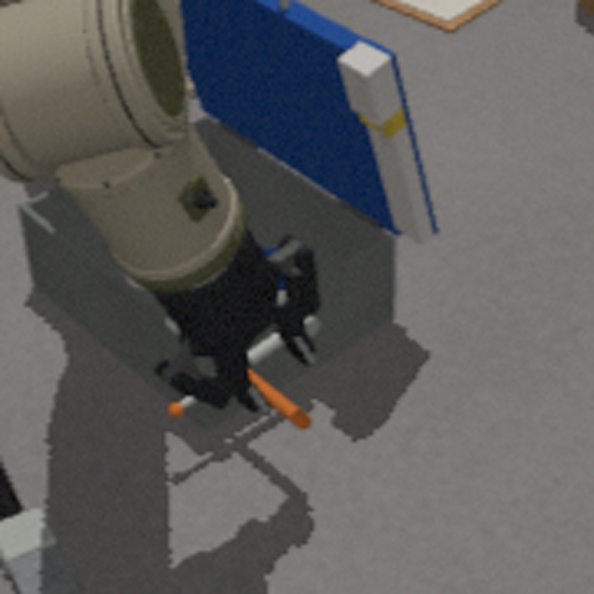

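```bash
python3 -m handwheel '0 7 3 0 0 0 40;15 0 0 0 0 0 40;15 0 0 0 0 0 36;10 0 0 0 0 0 36;0 0 0 0 0 0 36'|grep force
python3 -m handwheel '10 0 0 0 0 0 36;9 0 0 0 0 0 30;0 0 0 0 0 0 20;0 0 0 0 0 0 12;0 0 0 0 0 0 5;0 0 0 0 0 0 5;0 0 0 0 0 0 5' 30
python3 - <<'E'
from h import *
rep()
c=snap("scene","s13");lidangle(c)
im=c["color"][130:310,180:360];cv2.imwrite("pics/s13c.png",cv2.resize(im,None,fx=3.3,fy=3.3,interpolation=cv2.INTER_CUBIC))
E
```

```text
ft_force: [-0.2, -0.6, -0.4]
clock: 17.4
position: [0.6557, -0.096, 0.0272]
ee_rot: [-0.677, -0.21, 0.702, 0.074]
ft_force: [-6.3, 10.3, -0.3]
grip_width: 0.125
t 17.4 tcp [ 0.6557 -0.096   0.0272] grasp chest mm [ -70.3 -211.3   44.3] F [-6.3 10.3 -0.3] w 0.125 q [ 0.03  0.74  0.37  1.38 -0.61  1.34 -0.81]
tilt from down 23.3 jaw vs chestX 156.7
lid plane n 2005 angle 1.311742654496192
```

View pics/s13c.png

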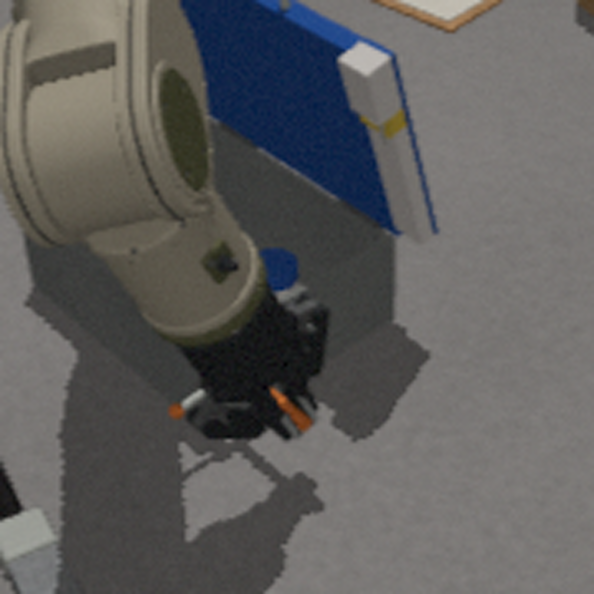

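```bash
python3 -m handwheel '0.5 -1.3 0 0 0 0 5;0 0 0 0 0 0 5' 25|grep -E 'force|pos'
python3 - <<'E'
import numpy as np
s,c=np.sin(.4),np.cos(.4)
f=lambda a:np.array([-70*np.cos(a),70*np.sin(a)])
A=np.linspace(-.08,1.92,17)
for i in range(16):
    dx,dz=f(A[i+1])-f(A[i]); print(round(A[i+1],3),"%.1f %.1f"%(s*dx-c*dz,-c*dx-s*dz))
E
```

```text
position: [0.6558, -0.096, 0.0272]
ft_force: [-4.0, 7.3, -1.5]
0.045 -8.1 -3.3
0.17 -7.6 -4.2
0.295 -7.1 -5.2
0.42 -6.4 -6.0
0.545 -5.6 -6.8
0.67 -4.7 -7.4
0.795 -3.7 -7.9
0.92 -2.7 -8.3
1.045 -1.6 -8.6
1.17 -0.6 -8.7
1.295 0.5 -8.7
1.42 1.6 -8.6
1.545 2.7 -8.3
1.67 3.7 -7.9
1.795 4.7 -7.4
1.92 5.5 -6.8
```

```bash
cat >> h.py <<'E'
def rod():
    o,p,M=st(); g=inch(p-.043*M[:,0]); r=g-np.array([-.010,-.211,.072]); F=np.array(o["ft_force"])
    a=np.arctan2(r[2],-r[0]); f=np.array([F@X,F[2]])
    print("t",round(o["clock"],2),"rod a",round(a,3),"r",round(np.hypot(r[0],r[2])*1e3,1),"y",round(g[1]*1e3,1),"Frad",round(f@[-np.cos(a),np.sin(a)],1),"Ftan",round(f@[np.sin(a),np.cos(a)],1),"Fy",round(F@Y,1))
E
python3 -m handwheel '0.3 -1 0 0 0 0 5;-8 -3.3 0 0 0 0 5;-7.6 -4.2 0 0 0 0 5;-7 -5.2 0 0 0 0 5;-6.4 -6 0 0 0 0 5;0 0 0 0 0 0 5' |grep -E 'force'
python3 -c "from h import *;rod()"
```

```text
ft_force: [-2.3, 0.4, -1.3]
t 18.25 rod a 0.437 r 73.0 y -211.4 Frad -1.3 Ftan -0.8 Fy 2.2
```

```bash
python3 -m handwheel '-5.6 -6.8 0 0 0 0 5;-4.7 -7.4 0 0 0 0 5;-3.7 -7.9 0 0 0 0 5;-2.7 -8.3 0 0 0 0 5;0 0 0 0 0 0 5' |grep -E 'force'
python3 -c "from h import *;rod()"
python3 -m handwheel '-1.6 -8.6 0 0 0 0 5;-0.6 -8.7 0 0 0 0 5;0.5 -8.7 0 0 0 0 5;0 0 0 0 0 0 5' |grep -E 'force'
python3 -c "from h import *;rod();c=snap('scene','s14')"
```

```text
ft_force: [-0.5, -8.5, 6.2]
t 18.75 rod a 0.899 r 75.4 y -211.5 Frad 10.0 Ftan -2.6 Fy 2.1
ft_force: [-2.5, -2.8, 8.9]
t 19.15 rod a 1.273 r 73.5 y -211.5 Frad 9.2 Ftan 0.4 Fy 3.0
```

View pics/s14.png

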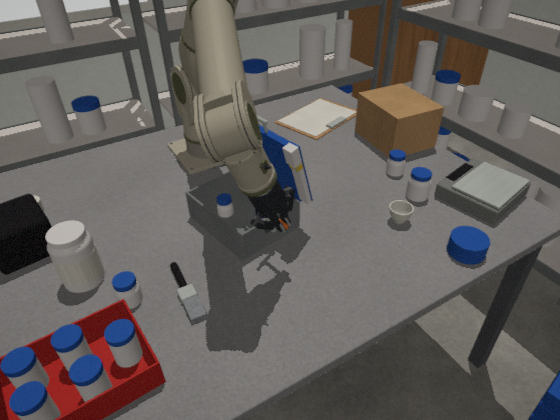

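```bash
python3 -m handwheel '-0.9 -0.2 0 0 0 0 5;1.6 -8.6 0 0 0 0 5;2.7 -8.3 0 0 0 0 5;3.5 -7.9 0 0 0 0 5;0 0 0 0 0 0 5' |grep -E 'force'
python3 -c "from h import *;rod()"
```

```text
ft_force: [1.9, 0.6, 3.3]
t 19.7 rod a 1.669 r 72.1 y -211.2 Frad 3.3 Ftan -0.1 Fy -2.0
```

```bash
python3 -m handwheel '4.3 -7.4 0 0 0 0 5;3.2 -4.4 0 0 0 0 5;0 0 0 0 0 0 5' |grep -E 'force'
python3 - <<'E'
from h import *
rod();c=snap('scene','s15');lidangle(c)
im=c["color"][90:270,180:360];cv2.imwrite("pics/s15c.png",cv2.resize(im,None,fx=3.3,fy=3.3,interpolation=cv2.INTER_CUBIC))
E
```

```text
ft_force: [6.1, 0.1, -1.7]
t 20.0 rod a 1.853 r 71.4 y -211.0 Frad -1.9 Ftan -0.5 Fy -6.0
lid plane n 43 angle 1.245835413715926
```

View pics/s15c.png

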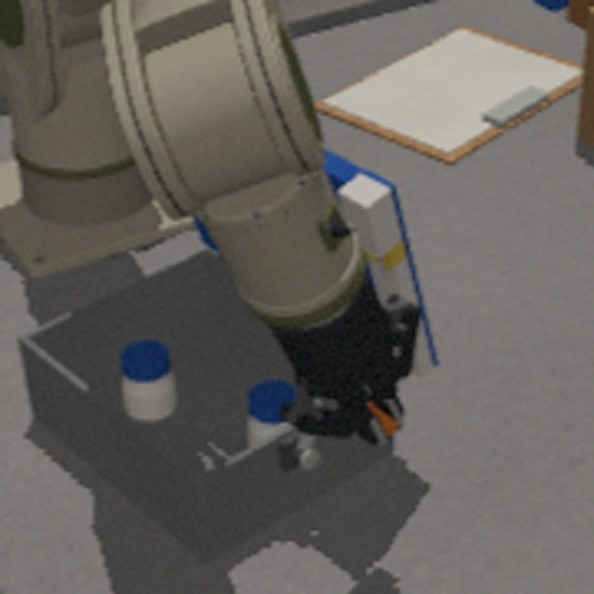

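```bash
python3 -m handwheel '0 0 -0.7 0 0 0 14;0 0 0 0 0 0 24;0 0 0 0 0 0 36;0 0 0 0 0 0 40;0 0 0 0 0 0 40' |grep -E 'force'
python3 -m handwheel '-15 0 0 0 0 0 40;-20 0 0 0 0 0 40;-30 0 0 0 0 0 40;-30 0 0 0 0 0 40;-30 0 0 0 0 0 40;-30 0 0 0 0 0 40;0 0 0 0 0 0 40' |grep -E 'force|pos'
python3 - <<'E'
from h import *
rep();c=snap('scene','s16');lidangle(c)
im=c["color"][60:260,150:350];cv2.imwrite("pics/s16c.png",cv2.resize(im,None,fx=3,fy=3,interpolation=cv2.INTER_CUBIC))
W=cloud(c);q=(W-O)@np.stack([X,Y,Z],1);col=c["color"].astype(int);b,g,r=col[...,0],col[...,1],col[...,2]
m=(r>1.6*g)&(r>90)&(q[...,2]>.05)&(q[...,1]<-.12)&(abs(q[...,0])<.15)
P=q[m]
Q=P[P[:,1]<-.16];print("peg",len(Q),np.median(Q,0).round(4)); Q=P[P[:,1]>-.155];Q=Q[Q[:,2]>.16];print("tip",len(Q),np.median(Q,0).round(4),Q.round(3).tolist())
E
```

```text
ft_force: [-0.4, 0.0, 1.4]
position: [0.6516, -0.0718, 0.2495]
ft_force: [-0.1, -0.4, 1.1]
t 21.25 tcp [ 0.6516 -0.0718  0.2495] grasp chest mm [ -45.6 -211.5  266.7] F [-0.1 -0.4  1.1] w 0.469 q [-0.03  0.53  0.42  1.2  -0.55  1.65 -1.  ]
tilt from down 22.7 jaw vs chestX 157.3
lid plane n 358 angle 1.3093075473284472
peg 97 [ 0.0044 -0.1973  0.1431]
tip 14 [ 0.0211 -0.1437  0.1999] [[0.02, -0.139, 0.202], [0.023, -0.14, 0.201], [0.023, -0.144, 0.203], [0.027, -0.143, 0.201], [0.017, -0.143, 0.203], [0.019, -0.144, 0.202], [0.022, -0.145, 0.201], [0.026, -0.144, 0.198], [0.019, -0.141, 0.197], [0.019, -0.144, 0.199], [0.021, -0.146, 0.199], [0.026, -0.144, 0.196], [0.021, -0.142, 0.193], [0.02, -0.147, 0.197]]
```

View pics/s16c.png

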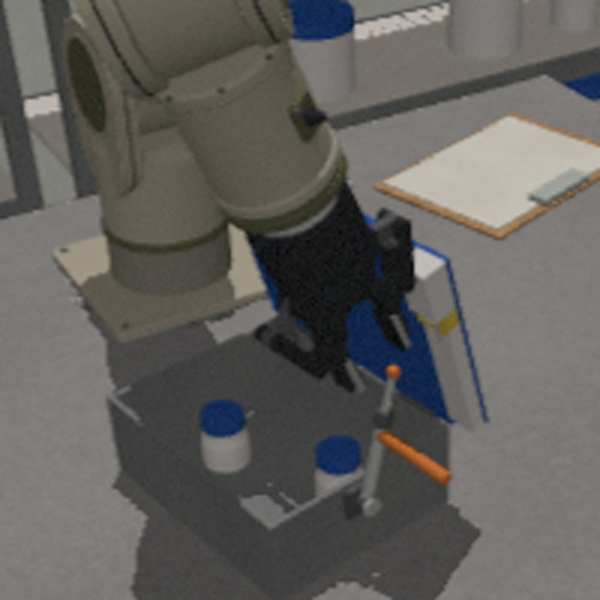

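```bash
python3 -m handwheel '-40 0 0 0 0 0.1 40;-40 0 0 0 0 0.1 40;-40 0 0 0 0 0.1 40;-35 0 0 0 0 0.1 40;0 0 0 0 0 0 36' |grep -E 'force|pos'
python3 - <<'E'
from h import *
rep();plan(ch((.0505,0,.375)),down(-1))
from scipy.optimize import brentq
piv=np.array([-.115,-.018])
def f(t,L): 
    u=np.array([-np.cos(t),np.sin(t)]);n=np.array([np.sin(t),np.cos(t)]);c=.150*u+.008*n
    return np.hypot(*(c-piv))-L
for L in (.122,.126,.130):
    t=brentq(f,.3,1.1,args=(L,)); u=np.array([-np.cos(t),np.sin(t)]);n=np.array([np.sin(t),np.cos(t)]);c=.150*u+.008*n-piv
    print(L,t,"rod",np.arctan2(c[1],-c[0]), "bar",inch(bar(t)))
E
```

```text
position: [0.6581, -0.104, 0.3992]
ft_force: [0.7, 0.2, -0.0]
t 21.8 tcp [ 0.6581 -0.104   0.3992] grasp chest mm [ -71.1 -211.8  417.8] F [ 0.7  0.2 -0. ] w 0.42 q [-0.22  0.43  0.52  0.98 -0.22  1.76 -1.16]
tilt from down 0.9 jaw vs chestX 179.3
shift in current tool axes mm [  20.6 -124.1  211.1] in target axes [  24.2 -121.7  212.1]  rotvec tool [ 0.0111 -0.0143 -0.0041]
0.122 0.7098848500350434 rod 1.6236769696692963 bar [-7.39737101e-02 -4.00956516e-17  2.57641466e-01]
0.126 0.7451161165067595 rod 1.6516230442956785 bar [-6.79576474e-02 -3.38398255e-19  2.63841601e-01]
0.13 0.780582988502286 rod 1.6791160092539485 bar [-6.16845519e-02  7.47062226e-18  2.69865256e-01]
```

```bash
python3 -m handwheel '0 -20 35 0.011 -0.014 -0.004 36;0 -20 35 0 0 0 36;0 -20 35 0 0 0 36;0 -20 35 0 0 0 36;0 -20 35 0 0 0 36;0 -21 37 0 0 0 36;0 0 0 0 0 0 36' |grep -E 'force|pos'
python3 - <<'E'
from h import *
rep();plan(ch((.0505,0,.375)),down(-1));c=snap('scene','s17');lidangle(c)
W=cloud(c);q=(W-O)@np.stack([X,Y,Z],1)
m=(abs(q[...,1])<.07)&(q[...,2]>.318)&(q[...,2]<.345)&(q[...,0]>0)&(q[...,0]<.1)&(c["color"].min(-1)>70)
print(m.sum(),np.percentile(q[m],[3,50,97],axis=0).round(4))
im=c["color"][20:220,150:350];cv2.imwrite("pics/s17c.png",cv2.resize(im,None,fx=3,fy=3,interpolation=cv2.INTER_CUBIC))
E
```

```text
position: [0.4228, -0.0248, 0.3954]
ft_force: [0.9, -0.2, 0.8]
t 22.5 tcp [ 0.4228 -0.0248  0.3954] grasp chest mm [ 50.    4.4 414.1] F [ 0.9 -0.2  0.8] w 0.42 q [-0.5  -0.18  0.38  1.6   0.06  1.71 -1.5 ]
tilt from down 0.5 jaw vs chestX 179.6
shift in current tool axes mm [20.4 -0.3 -4.6] in target axes [20.4 -0.4 -4.5]  rotvec tool [-0.0017  0.0068  0.0067]
lid plane n 2186 angle 1.3120140009184293
164 [[ 0.0423 -0.06    0.3213]
 [ 0.0455 -0.006   0.3314]
 [ 0.0509  0.0597  0.3353]]
```

View pics/s17c.png

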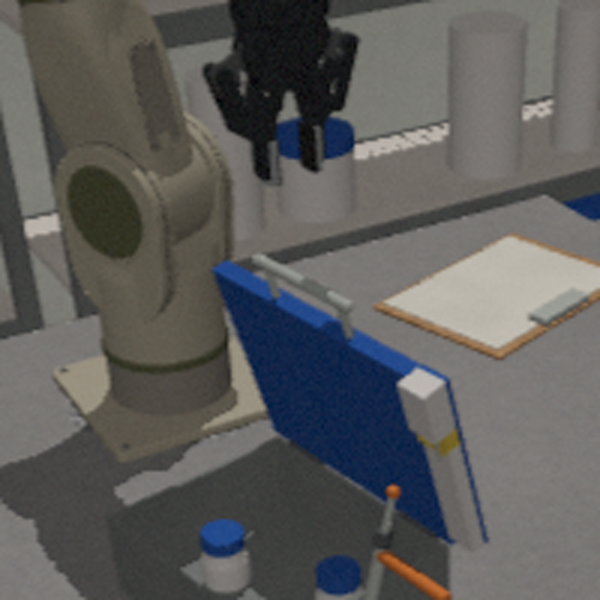

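```bash
python3 -m handwheel '0 0 -4.5 0 0.007 0.007 32;30 0 0 0 0 0 32;30 0 0 0 0 0 32;20 0 0 0 0 0 32;10 0 0 0 0 0 32;0 0 0 0 0 0 32' |grep -E 'force|pos'
python3 -m handwheel '10 0 0 0 0 0 32;8 0 0 0 0 0 32;0 0 0 0 0 0 32' |grep -E 'force|pos'
python3 - <<'E'
from h import *
rep();c=snap('scene','s18');lidangle(c)
im=c["color"][40:200,170:330];cv2.imwrite("pics/s18c.png",cv2.resize(im,None,fx=3.5,fy=3.5,interpolation=cv2.INTER_CUBIC))
E
```

```text
position: [0.4308, -0.0261, 0.3035]
ft_force: [0.4, 0.3, 0.7]
position: [0.4305, -0.0259, 0.2861]
ft_force: [-0.2, -0.3, -0.0]
t 23.45 tcp [ 0.4305 -0.0259  0.2861] grasp chest mm [ 47.6  -2.9 304.8] F [-0.2 -0.3 -0. ] w 0.38 q [-0.49 -0.17  0.39  1.82  0.07  1.48 -1.5 ]
tilt from down 0.2 jaw vs chestX 179.7
lid plane n 2152 angle 1.3110676840664668
```

View pics/s18c.png

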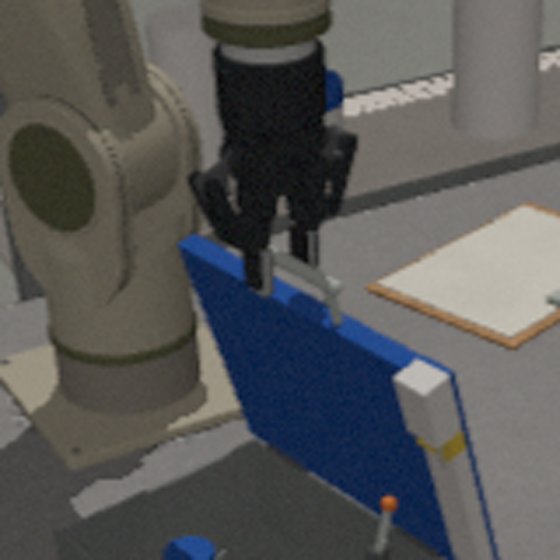

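```bash
python3 -m handwheel '0 -2.5 0 0 0 0 24;0 0 0 0 0 0 16;0 0 0 0 0 0 12;0 0 0 0 0 0 5;0 0 0 0 0 0 5;0 0 0 0 0 0 5' 25 |grep -E 'force|pos|wid'
python3 - <<'E'
from h import *
lid();c=cams.camera("scene");lidangle(c)
def bz(t): return bar(t)
ts=np.arange(1.31,.66,-.04)
for i in range(len(ts)-1):
    d=bar(ts[i+1])-bar(ts[i]); print(round(ts[i+1],2),"x",round(-d[2]*1e3,1),"y",round(-(d@X)*1e3,1), end=" | " if i%4<3 else "\n")
E
```

```text
position: [0.4305, -0.0234, 0.2871]
ft_force: [0.9, 0.6, 2.9]
grip_width: 0.12
t 24.1 theta 1.302 dr mm 0.35 Frad 2.7 Ftan 1.2 Fy -1.0 w 0.12
lid plane n 2174 angle 1.3070221829088786
1.27 x 2.3 y 9.5 | 1.23 x 2.7 y 9.4 | 1.19 x 3.1 y 9.3 | 1.15 x 3.4 y 9.2
1.11 x 3.8 y 9.0 | 1.07 x 4.2 y 8.9 | 1.03 x 4.5 y 8.7 | 0.99 x 4.9 y 8.5
0.95 x 5.2 y 8.3 | 0.91 x 5.5 y 8.1 | 0.87 x 5.8 y 7.9 | 0.83 x 6.2 y 7.6
0.79 x 6.5 y 7.4 | 0.75 x 6.7 y 7.1 | 0.71 x 7.0 y 6.8 | 0.67 x 7.3 y 6.6
```

```bash
python3 -m handwheel '2.3 9.5 0 0 0 0 5;2.7 9.4 0 0 0 0 5;3.1 9.3 0 0 0 0 5;3.4 9.2 0 0 0 0 5;0 0 0 0 0 0 5' |grep -E 'force'
python3 -c "from h import *;lid()"
python3 -m handwheel '3.8 9 0 0 0 0 5;4.2 8.9 0 0 0 0 5;0 0 0 0 0 0 5' |grep -E 'force'
python3 -c "from h import *;lid()"
```

```text
ft_force: [5.6, -0.4, 0.3]
t 24.65 theta 1.135 dr mm 0.68 Frad 0.9 Ftan -1.2 Fy -5.5 w 0.113
ft_force: [6.4, 0.2, -1.4]
t 24.95 theta 1.055 dr mm 0.79 Frad -0.7 Ftan -1.5 Fy -6.3 w 0.123
```

```bash
python3 -m handwheel '2.2 4.4 -0.6 0 0 0 5;2.3 4.3 0 0 0 0 5;2.4 4.2 0 0 0 0 5;0 0 0 0 0 0 5' |grep -E 'force'
python3 -c "from h import *;lid()"
python3 -m handwheel '2.5 4.2 0 0 0 0 5;2.6 4.1 0 0 0 0 5;0 0 0 0 0 0 5' |grep -E 'force'
python3 -c "from h import *;lid();c=snap('scene','s19');lidangle(c)
im=c['color'][60:240,170:350];cv2.imwrite('pics/s19c.png',cv2.resize(im,None,fx=3.3,fy=3.3,interpolation=cv2.INTER_CUBIC))"
```

```text
ft_force: [2.9, -1.3, -0.7]
t 25.35 theta 0.999 dr mm 0.75 Frad 0.4 Ftan -1.9 Fy -2.6 w 0.115
ft_force: [2.0, -1.1, -0.9]
t 25.65 theta 0.96 dr mm 0.74 Frad 0.1 Ftan -1.7 Fy -1.7 w 0.117
lid plane n 491 angle 0.9895482928761935
```

View pics/s19c.png

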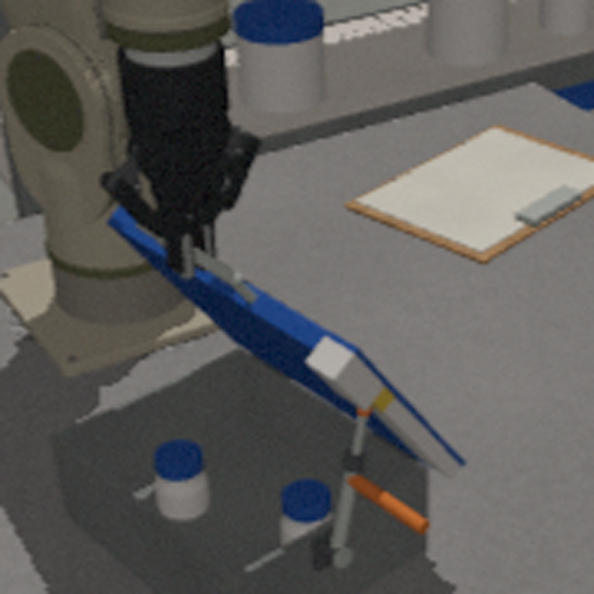

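```bash
for i in 1; do python3 -m handwheel '2.6 4.1 0 0 0 0 5;2.7 4.1 0 0 0 0 5;0 0 0 0 0 0 5' |grep -E 'force'; done
python3 -c "from h import *;lid()"
python3 -m handwheel '2.7 4 0 0 0 0 5;2.8 4 0 0 0 0 5;0 0 0 0 0 0 5' |grep -E 'force'
python3 -c "from h import *;lid();c=snap('scene','s20')
im=c['color'][100:240,200:340];cv2.imwrite('pics/s20c.png',cv2.resize(im,None,fx=4.2,fy=4.2,interpolation=cv2.INTER_CUBIC))"
```

```text
ft_force: [2.7, -0.9, -3.8]
t 26.0 theta 0.921 dr mm 0.58 Frad -2.2 Ftan -3.4 Fy -2.4 w 0.116
ft_force: [3.4, 0.6, -4.9]
t 26.3 theta 0.882 dr mm 0.78 Frad -3.8 Ftan -3.2 Fy -3.4 w 0.114
```

View pics/s20c.png

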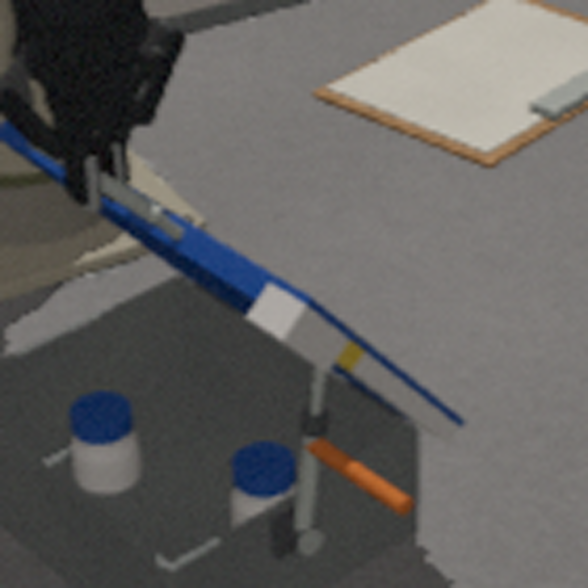

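```bash
python3 -m handwheel '2.9 3.9 0 0 0 0 5;0 0 0 0 0 0 5' |grep -E 'force'
python3 -c "from h import *;lid()"
python3 -m handwheel '2.9 3.9 0 0 0 0 5;0 0 0 0 0 0 5' |grep -E 'force'
python3 -c "from h import *;lid()"
python3 -m handwheel '3 3.8 0 0 0 0 5;0 0 0 0 0 0 5' |grep -E 'force'
python3 -c "from h import *;lid();c=snap('scene','s21')
im=c['color'][100:240,200:340];cv2.imwrite('pics/s21c.png',cv2.resize(im,None,fx=4.2,fy=4.2,interpolation=cv2.INTER_CUBIC))"
```

```text
ft_force: [2.4, 1.7, -5.1]
t 26.55 theta 0.863 dr mm 0.86 Frad -4.7 Ftan -2.4 Fy -2.7 w 0.113
ft_force: [2.4, 3.1, -7.0]
t 26.75 theta 0.844 dr mm 0.95 Frad -7.0 Ftan -2.7 Fy -3.0 w 0.116
ft_force: [2.1, 3.3, -8.0]
t 26.95 theta 0.824 dr mm 1.08 Frad -7.8 Ftan -3.3 Fy -2.7 w 0.113
```

View pics/s21c.png

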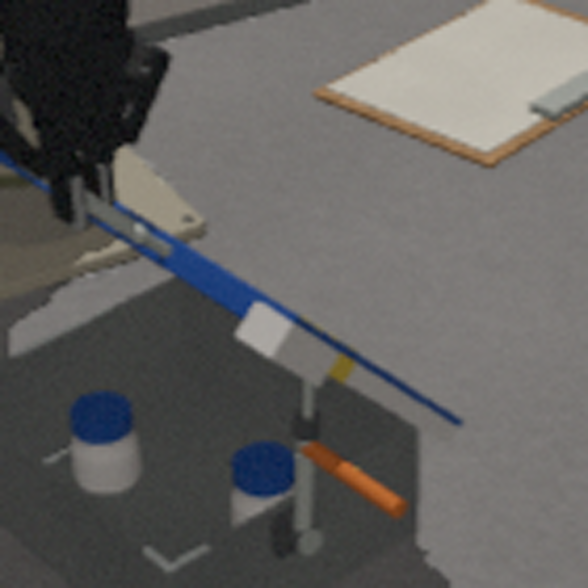

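```bash
python3 - <<'E'
import numpy as np
from scipy.optimize import brentq
piv=np.array([-.115,-.018])
for L in (.122,.126,.130):
  print(L)
  for t in (.96,.92,.88,.84,.82,.80,.78,.76,.74):
    u=np.array([-np.cos(t),np.sin(t)]);n=np.array([np.sin(t),np.cos(t)])
    h=piv@n; # along coordinate of pivot
    k=L**2-(-.006-h)**2
    if k<0: print(t,'none');continue
    s=piv@u+np.array([1,-1])*np.sqrt(k)
    a=[np.arctan2(*( (x*u-.006*n-piv)[::-1]*[1,-1])) for x in s]
    print(t,(s*1e3).round(1),np.round(a,2))
E
python3 -m handwheel '0.7 -0.6 0 0 0 0 5;0 0 0 0 0 0 5' |grep -E 'force'
python3 -c "from h import *;lid()"
```

```text
0.122
0.96 [123.2 -20.7] [ 1.9  -3.12]
0.92 [130.1 -19.4] [ 1.83 -3.13]
0.88 [137.  -18.2] [1.76 3.14]
0.84 [143.9 -17.2] [1.69 3.13]
0.82 [147.3 -16.7] [1.65 3.13]
0.8 [150.6 -16.2] [1.62 3.12]
0.78 [153.9 -15.7] [1.58 3.12]
0.76 [157.2 -15.3] [1.55 3.12]
0.74 [160.5 -14.9] [1.51 3.11]
0.126
0.96 [129.7 -27.3] [ 1.86 -3.08]
0.92 [136.5 -25.8] [ 1.79 -3.09]
0.88 [143.2 -24.4] [ 1.72 -3.1 ]
0.84 [149.8 -23.1] [ 1.65 -3.12]
0.82 [153.1 -22.5] [ 1.62 -3.12]
0.8 [156.4 -21.9] [ 1.58 -3.13]
0.78 [159.6 -21.4] [ 1.55 -3.13]
0.76 [162.8 -20.9] [ 1.51 -3.14]
0.74 [165.9 -20.4] [ 1.48 -3.14]
0.13
0.96 [136.  -33.6] [ 1.82 -3.04]
0.92 [142.6 -31.9] [ 1.76 -3.06]
0.88 [149.1 -30.3] [ 1.69 -3.07]
0.84 [155.6 -28.8] [ 1.62 -3.08]
0.82 [158.8 -28.2] [ 1.59 -3.09]
0.8 [161.9 -27.5] [ 1.55 -3.1 ]
0.78 [165.1 -26.9] [ 1.52 -3.1 ]
0.76 [168.2 -26.3] [ 1.49 -3.11]
0.74 [171.3 -25.7] [ 1.45 -3.11]
ft_force: [2.2, 0.7, -4.6]
t 27.2 theta 0.824 dr mm 1.03 Frad -3.5 Ftan -2.9 Fy -2.3 w 0.114
```

```bash
python3 -m handwheel '2.3 2.7 0 0 0 0 5;0 0 0 0 0 0 5' |grep -E 'force'
python3 -c "from h import *;lid()"
python3 -m handwheel '2.3 2.7 0 0 0 0 5;0 0 0 0 0 0 5' |grep -E 'force'
python3 -c "from h import *;lid()"
python3 -m handwheel '2.3 2.7 0 0 0 0 5;0 0 0 0 0 0 5' |grep -E 'force'
python3 -c "from h import *;lid();c=snap('scene','s22')
im=c['color'][100:240,200:340];cv2.imwrite('pics/s22c.png',cv2.resize(im,None,fx=4.2,fy=4.2,interpolation=cv2.INTER_CUBIC))"
```

```text
ft_force: [1.9, 0.8, -2.3]
t 27.4 theta 0.81 dr mm 0.98 Frad -2.0 Ftan -1.2 Fy -2.0 w 0.117
ft_force: [1.1, -0.1, -1.4]
t 27.6 theta 0.794 dr mm 1.05 Frad -0.8 Ftan -1.2 Fy -1.0 w 0.112
ft_force: [2.9, -0.9, -3.2]
t 27.8 theta 0.78 dr mm 1.03 Frad -1.3 Ftan -3.3 Fy -2.7 w 0.116
```

View pics/s22c.png

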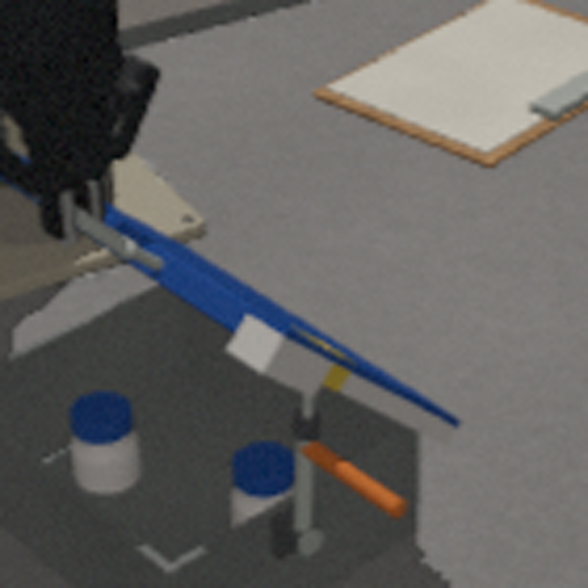

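```bash
python3 -m handwheel '1.6 1.8 0 0 0 0 5;0 0 0 0 0 0 5' |grep -E 'force'
python3 -c "from h import *;lid()"
python3 -m handwheel '1.6 1.8 0 0 0 0 5;0 0 0 0 0 0 5' |grep -E 'force'
python3 -c "from h import *;lid()"
python3 -m handwheel '1.6 1.8 0 0 0 0 5;0 0 0 0 0 0 5' |grep -E 'force'
python3 -c "from h import *;lid()"
```

```text
ft_force: [3.8, -1.2, -3.5]
t 28.05 theta 0.771 dr mm 0.98 Frad -1.1 Ftan -3.8 Fy -3.5 w 0.117
ft_force: [2.8, -0.5, -1.7]
t 28.25 theta 0.762 dr mm 0.93 Frad -0.5 Ftan -2.0 Fy -2.7 w 0.111
ft_force: [1.9, 0.2, -1.5]
t 28.45 theta 0.753 dr mm 0.87 Frad -0.9 Ftan -1.2 Fy -1.9 w 0.112
```

```bash
python3 -m handwheel '0.8 0.9 0 0 0 0 5;0 0 0 0 0 0 5' |grep -E 'force'
python3 -c "from h import *;lid()"
python3 -m handwheel '0.8 0.9 0 0 0 0 5;0 0 0 0 0 0 5' |grep -E 'force'
python3 -c "from h import *;lid()"
python3 -m handwheel '0.8 0.9 0 0 0 0 5;0 0 0 0 0 0 5' |grep -E 'force'
python3 -c "from h import *;lid();c=snap('scene','s23');im=c['color'][100:240,200:340];cv2.imwrite('pics/s23c.png',cv2.resize(im,None,fx=4.2,fy=4.2,interpolation=cv2.INTER_CUBIC))"
```

```text
ft_force: [0.8, 3.5, 1.9]
t 28.65 theta 0.749 dr mm 0.87 Frad -1.2 Ftan 3.6 Fy -1.5 w 0.116
ft_force: [-1.5, 4.5, 3.7]
t 28.85 theta 0.745 dr mm 0.86 Frad -0.9 Ftan 5.9 Fy 0.6 w 0.118
ft_force: [-1.3, 5.7, 4.4]
t 29.05 theta 0.74 dr mm 0.94 Frad -1.3 Ftan 7.2 Fy 0.2 w 0.113
```

View pics/s23c.png

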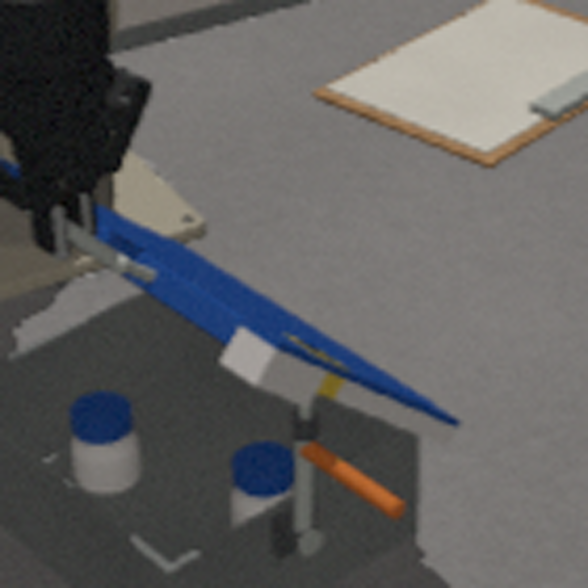

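```bash
python3 -m handwheel '0.4 0.5 0 0 0 0 5;0 0 0 0 0 0 5;0 0 0 0 0 0 5' |grep -E 'force'
python3 -c "from h import *;lid();cams.camera('scene');lid();cams.camera('scene');lid()"
```

```text
ft_force: [-0.9, 6.7, 6.7]
t 29.4 theta 0.739 dr mm 0.94 Frad -0.5 Ftan 9.5 Fy -0.3 w 0.116
t 29.45 theta 0.739 dr mm 0.94 Frad -0.1 Ftan 9.5 Fy 0.3 w 0.116
t 29.5 theta 0.739 dr mm 0.91 Frad -1.2 Ftan 10.1 Fy 2.1 w 0.114
```

```bash
python3 -m handwheel '-0.6 -0.7 0 0 0 0 5;-0.6 -0.7 0 0 0 0 5;0 0 0 0 0 0 5' |grep -E 'force'
python3 -c "from h import *;lid()"
```

```text
ft_force: [0.7, 4.5, 1.6]
t 29.8 theta 0.744 dr mm 0.99 Frad -2.1 Ftan 4.1 Fy -1.5 w 0.116
```

```bash
python3 -m handwheel '-0.4 -0.5 0 0 0 0 5;0 0 0 0 0 0 5' |grep -E 'force'
python3 -c "from h import *;lid()"
python3 -m handwheel '0 0 0 0 0 0 12;0 0 0 0 0 0 14;0 0 0 0 0 0 18;0 0 0 0 0 0 24;0 0 0 0 0 0 28;0 0 0 0 0 0 28' |grep -E 'force|wid'
python3 -c "
from h import *
rep();c=snap('scene','s24');lidangle(c);im=c['color'][100:240,180:340];cv2.imwrite('pics/s24c.png',cv2.resize(im,None,fx=4.2,fy=4.2,interpolation=cv2.INTER_CUBIC))"
```

```text
ft_force: [0.8, 4.0, 1.2]
t 30.0 theta 0.746 dr mm 0.95 Frad -1.9 Ftan 3.4 Fy -1.5 w 0.113
ft_force: [-0.2, -0.4, -0.2]
grip_width: 0.327
t 30.6 tcp [ 0.4521 -0.1402  0.2225] grasp chest mm [-68.7  -3.  241.2] F [-0.2 -0.4 -0.2] w 0.327 q [-0.39 -0.05  0.58  1.85  0.03  1.33 -1.21]
tilt from down 0.2 jaw vs chestX 179.6
lid plane n 402 angle 0.7207370862103171
```

View pics/s24c.png

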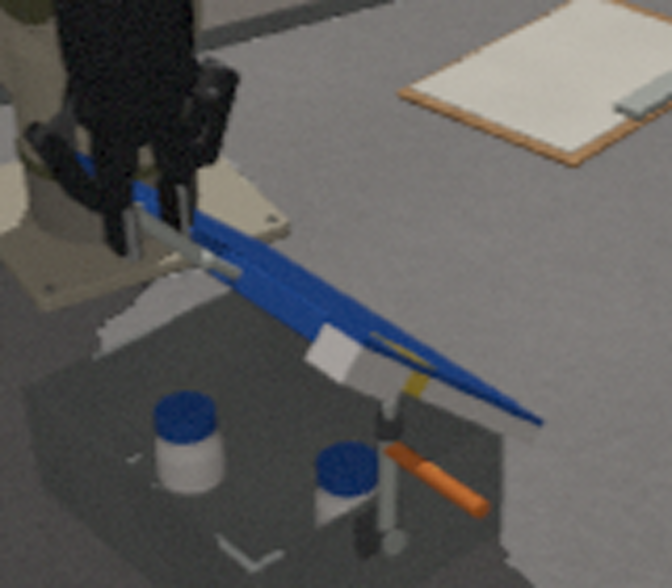

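```bash
python3 -m handwheel '-10 0 0 0 0 0 28;-20 0 0 0 0 0 28;-30 0 0 0 0 0 28;-40 0 0 0 0 0 28;-40 0 0 0 0 0 28;0 0 0 0 0 0 28' |grep -E 'force|pos'
python3 - <<'E'
from h import *
c=snap('scene','s25');lidangle(c);t=snap('top','t25');lidangle(t)
im=c['color'][100:260,180:340];cv2.imwrite('pics/s25c.png',cv2.resize(im,None,fx=3.7,fy=3.7,interpolation=cv2.INTER_CUBIC))
W=cloud(c);q=(W-O)@np.stack([X,Y,Z],1);col=c["color"].astype(int);b,g,r=col[...,0],col[...,1],col[...,2]
m=(r>1.6*g)&(r>90)&(q[...,2]>.05)&(q[...,1]<-.16)&(abs(q[...,0])<.15)
Q=q[m];print("peg",len(Q),np.median(Q,0).round(4), "expected at rod 1.65:", -10-70*np.cos(1.65),72+70*np.sin(1.65))
# bar position
m=(abs(q[...,1])<.055)&(q[...,2]>.235)&(q[...,2]<.29)&(q[...,0]<-.05)&(q[...,0]>-.11)&(col.min(-1)>70)
print("bar",m.sum(),np.percentile(q[m],[3,50,97],axis=0).round(4),inch(bar(.745)))
E
```

```text
position: [0.4538, -0.1401, 0.3681]
ft_force: [0.5, -0.8, -0.3]
lid plane n 475 angle 0.7210727092186642
lid plane n 2435 angle 0.744197831409636
peg 98 [-0.01   -0.1969  0.1457] expected at rod 1.65: -4.461537783528629 141.7805519917743
bar 144 [[-0.0767 -0.0527  0.2491]
 [-0.0736 -0.0073  0.2663]
 [-0.0533  0.0509  0.2697]] [-6.79778321e-02 -2.86280341e-17  2.63821517e-01]
```

View pics/s25c.png

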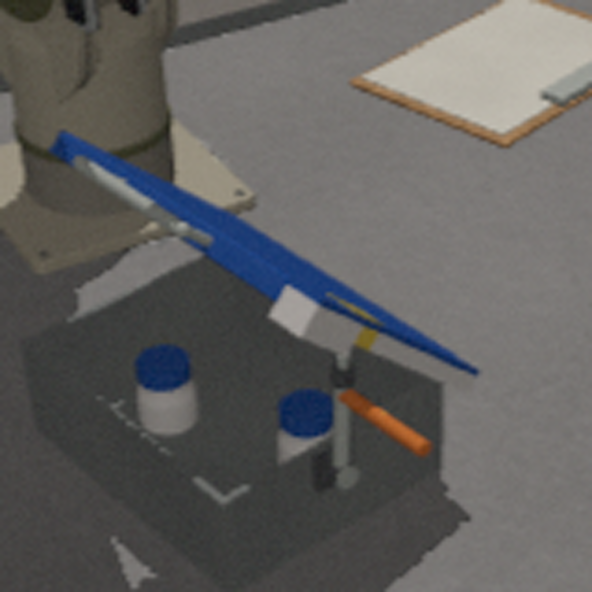

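View pics/t25.png

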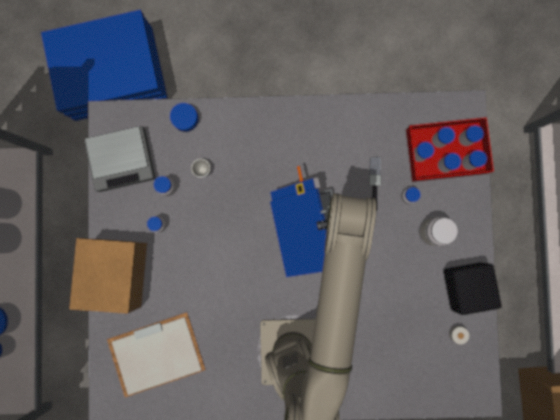

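Run:
```python
from h import *
from workcell import hand_in
t=cams.camera('top');lidangle(t);rep();print(hand_in())
```

```text
lid plane n 2450 angle 0.7434960594495507
t 31.4 tcp [ 0.4522 -0.1396  0.3625] grasp chest mm [-68.1  -3.1 381.2] F [-0.6  0.   0.3] w 0.324 q [-0.4  -0.08  0.56  1.59  0.05  1.63 -1.23]
tilt from down 0.2 jaw vs chestX 179.7
the job is handed in; nothing more can be done
None
```

The job is done and handed in at about 31 s. The lid rests on the prop rod at about 0.74 rad, with the rod tip in the holding hole.

- **Lift:** I raised the lid by the bar handle to about 1.31 rad. It stood up by itself after I let go.
- **Rod:** I swung it up by the orange peg and left it leaning back at about 1.85 rad.
- **Lowering:** I lowered the lid by the handle. The tip touched the strip, rolled forwards and went in with a small bump at about 0.80 rad. The lid stopped at about 0.75 rad.
- **Seating:** I meant to press to about 8 N, but the wrist sensor peaked at about 10 N, a little above the suggested 5 to 8 N and below the 15 N called forcing. The give under load was about 8.5 N per mm, which matches the rubber pad rather than the catch. I then unloaded, let go and moved clear.

**Last checks:**
- The top camera read the lid angle as 0.744 rad, then 0.743 rad just before hand-in, so it was steady. The scene camera read 0.72 rad from few points, which disagrees slightly.
- The rod is at about 1.63 rad in the images, against 1.65 expected for a seated tip. The seated tip itself is hidden in the pictures, so I inferred that it is fully home from the force and the angles.
- By eye, the jars and other things are where they started. The gripper touched nothing, and the force reading was about zero.

**What went wrong on the way:**
- My first grasp of the handle closed on nothing, because the fingertips really end about 25 mm short of the reported TCP. I found this with the depth camera and allowed for it afterwards.
- While following the lid and rod arcs, sideways forces reached about 12 N on the tool.

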